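# Tighten the chopper's drive bolt, lock its bowl on and load it

### The job

Get the small food chopper ready: take the T-handled hex key from its wooden stand, find the hex socket at the bottom of the bore in the middle of the chopper base and turn the bolt clockwise, a quarter turn or so at a time, until it is fully tight against its stop. Then set the clear bowl on the base with its handle over the green mark and twist it clockwise until it is locked tight with the handle over the red mark, and only after that put all the lime, lemon and garlic that is there into the bowl. Stand the key back in its wooden stand once the bolt is tight, and leave the spice mill, the tin and the peeler alone.

Things in the scene. Friction and masses are not known exactly. Their poses are not given: they have to be found in the camera images.
- chopper_base: Round white housing of the chopper, fixed, 168 mm across, 60 mm high; origin under its centre, x from its front (red mark) to its back. Green mark on the rim 235 degrees, red mark 180 degrees round from +x (counter-clockwise from above). In the middle of its top is a bore 30 mm wide with the bolt
- base_deck (a point): Centre of the base's flat top deck, 60 mm above the table, axes as the base. Round the deck stands a grey collar (radius 70 mm, 14 mm high) with three inward tabs at radius 58 to 69 mm: their undersides are ramps, 10 mm above the deck at the entrance, 7 mm at the locked end, where a stop stands
- entry_mark (a point): Where the grip point of the bowl's handle (point bowl_grip) stands when the bowl has been set down on the deck over the green mark: 97 mm from the bore's axis, 60 mm above the deck. The bowl still drops in when turned up to 20 degrees either way from this
- lock_mark (a point): Where the grip point of the bowl's handle stands when the bowl is locked, over the red mark: 97 mm from the bore's axis, 60 mm above the deck, 55 degrees clockwise (seen from above) from entry_mark. A stop ends the twist there; the ramps rub over the last 15 degrees, where the handle needs about 5 to 10 N of sideways push
- socket_rim (a point): Upper rim of the bolt's steel hex socket, on the bore's axis, 12 mm below the deck (48 mm above the table). The socket is 17.2 mm across flats, with a 5 mm high chamfered mouth, 24 mm deep to its floor; z is up, and this frame's x axis is square to one pair of the hex flats; it turns with the bolt
- bolt (a joint): Turn of the bolt in rad: grows as it turns clockwise seen from above; it starts between 0 and 0.6 and is tight against its stop at 3.6. Turning takes about 0.15 N m; the bolt stays where it is left, and does not rise or sink
- key_tip (a point): Lower end of the T-handled hex key (loose, 90 g, 115 mm tall; it stands upright in its stand). z runs up the shaft, x along the T-bar. From the tip: a round pilot 13.6 mm wide and 4 mm long, then a hex 16 mm across flats (one pair of flats square to x) up to 34 mm, then a round shaft 12 mm wide. A released key stays standing in the socket
- key_bar (a point): Middle of the key's red T-bar, 106 mm above the tip: the bar is 70 mm long along x, 14 mm wide, 18 mm high; pinch it across its width from above
- stand_hole (a point): Floor of the round hole in the key's wooden stand (fixed block 64 x 64 x 45 mm): the hole is 23 mm wide, 37 mm deep with a 3 mm chamfer; its floor, this point, is 8 mm above the table; z up. The key stands here with its tip on this floor
- bowl_foot (a point): Centre of the underside of the clear bowl (loose, 250 g, 80 mm high, 157 mm across the rim, walls 4 mm, open on top); foot 110 mm across, 17 mm high, with three steel pins out to radius 64 mm; floor 6 mm thick with a hub 13 mm high; inner width 100 mm at the foot, 145 mm at the rim. z up; the handle lies along -x
- bowl_grip (a point): Middle of the bowl's black handle, a solid upright paddle 16 mm thick (along the bowl's y), reaching from 74 to 119 mm from the bowl's axis and from 33 to 79 mm above its underside; this point is 97 mm from the axis, 60 mm above the underside. Pinch it across its thickness from above
- lime_mid (a point): Middle of a green lime, 52 x 45 x 45 mm (long along its x), 47 g; may be absent
- lemon_mid (a point): Middle of a yellow lemon, 71 x 53 x 51 mm (long along its x), 85 g; may be absent
- garlic_a_mid (a point): Point 25 mm above the underside of a bulb of garlic, 56 mm wide, 56 mm tall with its neck, 34 g; may be absent
- garlic_b_mid (a point): The same of a second, like bulb of garlic; may be absent
- key: The same key as key_tip, origin at its tip
- mill: Small clear and grey spice mill, 44 mm wide, 90 mm high; a bystander, leave it where it is
- tin: Flat tin, 86 mm wide, 40 mm high; a bystander, leave it where it is
- peeler: Black peeler lying on the table, 170 mm long, 18 mm high; a bystander, leave it where it is
Things that resemble listed ones, but are neither listed nor needed, are in the scene too. What is shaped like the part that bears garlic_a_mid but orange is not meant.

How it is judged:
By the outcome, as a careful person would: the job done as asked, in the order asked, and still so for the second after the job is handed in, with the robot touching nothing.
Of lime, lemon, garlic_a, garlic_b only 2 to 4 are there at a start; the rules pass over those that are not, and their reading is None.
At some moment in a run one of garlic_a, garlic_b may be knocked a few centimetres aside while the robot is not near it.
It also fails if it takes over 210 s, if anything falls off the work surface, if the arm or the gripper's body presses on something with over 40 N, if the wrist force passes 120 N, or if a joint passes its speed limit or range.

### The arm

A 7-joint arm with a two-finger parallel gripper is mounted at the origin on a cart in front of the work surface, level with it; the furniture and walls round the work are solid. World frame = base frame: x ahead of the robot, y to its left, z up, the work surface at z = 0. Lengths are in m, angles in rad, forces in N, time in s.
With the tool pointing down it reaches from about 0.425 to 0.925 m from the base axis. Payload 6.8 kg.
Tool frame: the origin (TCP) lies on the centre line of the jaws, within the pads' length; the fingertips stand 25 mm ahead of it and the grasp point (between the pads) lies 6 mm ahead of it; z points along the fingers, y is the line along which they close (so a half turn about z gives the same grasp; the last joint's range is limited). The gripper opens to 85 mm and grips with 20 to 120 N. Pads are 22 mm wide; open, the fingers measure 114 mm over their backs; the gripper's body (76 mm by 85 mm) begins 54 mm behind the grasp point. The pads swing forward as they close: fully open they stand 13 mm farther back than shut.
Start: joints at [-1.292, 0.477, 0.022, 1.555, -0.011, 1.109, -0.083], TCP at [0.255, 0.625, 0.256] pointing down, gripper open.
Joint ranges: [-2.96, 2.96], [-0.34, 2.1], [-1.41, 1.46], [0.24, 2.44], [-1.37, 4.51], [0.17, 1.92], [-2.96, 2.96]. Speed limits (rad/s): [2.39, 2.39, 3.14, 3.14, 3.14, 3.14, 3.14].

### API

Orientations are given as a rotation vector (axis times angle).
In Python, from bench import status, imaging, workorder gives the robot as it stands.
- The arm moves only by the tool send_rows, never from a script. Its argument "steps" is a list of rows, each an object of numbers: "dx", "dy", "dz": the shift along the tool's x, y, z in cm; "yaw": the turn about the tool's z in degrees; "gripper": the opening, from 0 (shut) to 1 (fully open). A call has 1 to 5 rows; each row is the pose to reach, as a shift and turn from the pose commanded when the call began, along the tool's axes at that moment; what a row does not reach only later rows make up. A row lasts 1/8 s, in which the tool goes at most 62.5 mm and 10.7 degrees, less where a joint would pass 70% of its speed; a pose out of reach is approached as far as the arm can. A call with a gripper value outside its range is refused whole. The fingers move at their own pace and stop on an object; "force" is the grip in N (left out, the last holds). Time passes only in rows, so rows that repeat a pose let the fingers close. It gives the time, the measured TCP pose, the force, the opening and the grip force at its end, in the units of the state.
- status.get_obs(): the state, without advancing time (a new reading comes with each control period).
- imaging.grab_frame(name): name is "scene" or "top"; returns a dict with "color" (480x640x3 uint8, red, green, blue), "depth" (480x640 float32, m along the optical axis (not along the pixel's ray), 0 where there is no reading), "K" (3x3 intrinsics, pixels), "R" (3x3) and "t" (3): a world point X has camera coordinates R X + t. Camera axes: x right, y down, z forward; pixel columns grow to the right and rows downward; lengths in m; the calibration is good to about 2 mm. A picture is of the moment at which its call begins.
- workorder.hand_in(): hands the job in; it is judged then, once.
The state is a dict: "clock": time; "joints": joint angles; "qvel": joint speeds; "tau": joint torques, N m; "tcp_pos": TCP position; "orientation": TCP orientation; "contact_force": force on the tool from outside, world axes, zero at the start; "moment": the same for the moment, N m; "grip_width": finger opening in m; "gripper_force": force on a finger pad.
Only numpy, scipy, OpenCV 4.12 (cv2) and the standard library are available. Lean on these libraries where they do the work, as an engineer would, in place of code of your own. Each camera call takes 0.05 s, during which the arm holds its last target. There are 200 camera calls.

## Working session

There is one attempt and no reset: what is moved stays moved. The work goes in short steps, Python scripts to look and compute and a tool call to move; the robot and the scene stay as the last step left them, time stands still between calls to the robot, and variables do not carry over. Pictures are saved under pics/ and viewed, at most 14 in all, crops included, and the job is handed in when it is done.

Besides the shell and the picture viewer there is one more tool, called as name([rows], argument=value, ...), one row to a line, values as JSON. send_rows: Moves the arm, as the interface text tells. Its arguments: {"type":"object","properties":{"steps":{"type":"array"},"force":{"type":"number"}},"required":["steps"]}

```bash
mkdir -p pics; ls; cat > h.py <<'E'
import numpy as np, cv2, pickle
from bench import status, imaging, workorder
def grab(n,save=None):
    f=imaging.grab_frame(n)
    if save: cv2.imwrite(f'pics/{save}.png',cv2.cvtColor(f['color'],cv2.COLOR_RGB2BGR)); pickle.dump(f,open(f'{save}.pkl','wb'))
    return f
def plane(f,u,v,z):
    K,R,t=np.array(f['K']),np.array(f['R']),np.array(f['t'])
    d=R.T@np.linalg.inv(K)@np.array([u,v,1.]); c=-R.T@t
    return c+d*(z-c[2])/d[2]
def cloud(f):
    K,R,t=np.array(f['K']),np.array(f['R']),np.array(f['t'])
    v,u=np.mgrid[:480,:640]; p=np.stack([u,v,np.ones_like(u)],-1)@np.linalg.inv(K).T*f['depth'][...,None]
    return (p-t)@R
E
python3 - <<'E'
from h import *
for n in ('scene','top'):
    f=grab(n,n+'0'); print(n,f['K'],-np.array(f['R']).T@f['t'],np.array(f['R'])[2])
print(status.get_obs())
E
```

```text
pics
scene [[532.64648757   0.         317.98891716]
 [  0.         532.64648757 239.32807123]
 [  0.           0.           1.        ]] [-0.44066725  0.91244779  0.6974271 ] [ 0.68128254 -0.60843827 -0.4070098 ]
top [[446.83873029   0.         314.1307977 ]
 [  0.         446.83873029 237.36724888]
 [  0.           0.           1.        ]] [0.38040979 0.01365478 1.18442783] [ 0.14852917  0.00241951 -0.98890507]
{'clock': 0.1, 'joints': array([-1.29211391,  0.4777301 ,  0.02232915,  1.55631422, -0.01150994,
        1.10931521, -0.08310357]), 'qvel': array([-6.13917494e-04, -2.33821748e-03, -3.78436396e-04, -3.41544216e-03,
       -4.96196466e-05, -1.28286050e-03, -1.64863560e-03]), 'tau': array([ 4.61153846e-03, -5.97765183e+01,  1.61320243e+00, -2.81953061e+01,
        1.27865392e-02,  5.15821535e-03, -4.85310480e-06]), 'tcp_pos': array([0.25443209, 0.62469304, 0.25543035]), 'orientation': array([-6.03697759e-01, -3.08282565e+00,  2.55285120e-03]), 'contact_force': array([-0.98428377,  0.95345335, -0.34000228]), 'moment': array([-0.01763491, -0.03183911,  0.05867333]), 'gripper_force': 0.0, 'grip_width': 0.08545868690695393}
```

View pics/scene0.png

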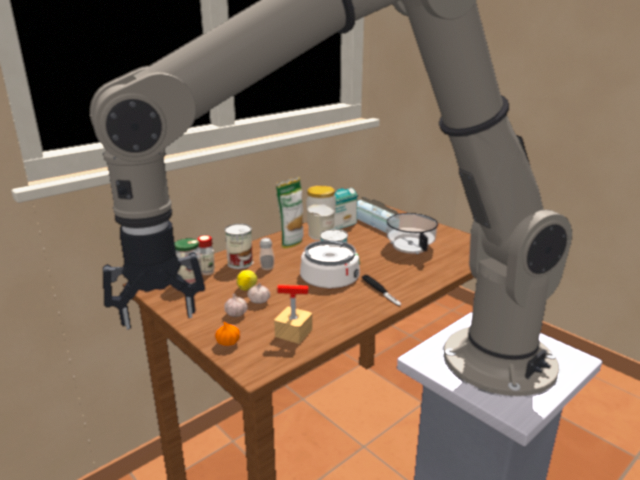

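View pics/top0.png

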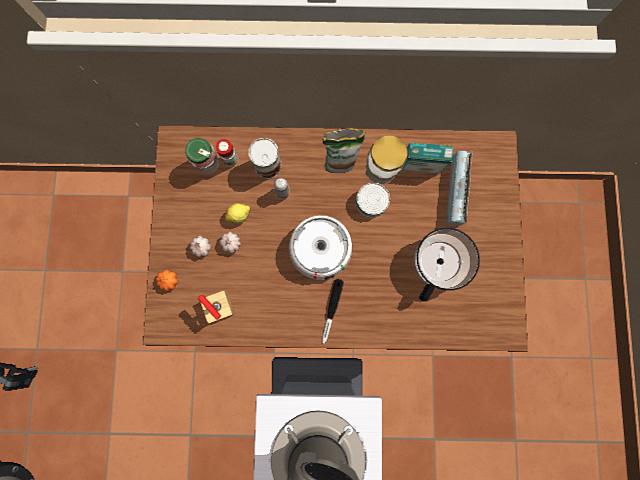

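The scene picture shows the key in its stand (292,310), base (330,265), bowl (412,232), lemon (247,280) and two garlics (236,307),(259,294). In the top picture: base centre about (320,247), bowl (447,260) with its handle at (428,292), key bar (210,306), lemon (238,213), garlics (200,246),(231,243), no lime, and an orange look-alike at (167,281).

```bash
python3 - <<'E'
from h import *
f=pickle.load(open('top0.pkl','rb')); P=cloud(f); c=f['color']; h=cv2.cvtColor(c,cv2.COLOR_RGB2HSV).astype(int)
H,S,V=h[...,0],h[...,1],h[...,2]
z=P[...,2]
print('table z',np.median(z[300:330,250:300]))
def blob(m,name,box):
    u0,u1,v0,v1=box; M=np.zeros_like(m); M[v0:v1,u0:u1]=m[v0:v1,u0:u1]
    q=P[M]; 
    if len(q)<5: print(name,len(q));return
    vv,uu=np.nonzero(M)
    print(name,len(q),'px',uu.mean().round(1),vv.mean().round(1),'mean',q.mean(0).round(4),'min',q.min(0).round(3),'max',q.max(0).round(3))
    return q
q=blob(((H<6)|(H>174))&(S>170)&(z>.08),'keybar',(180,250,280,330))
w,e=np.linalg.eigh(np.cov(q[:,:2].T)); print('dir',np.degrees(np.arctan2(e[1,1],e[0,1])), 'ext',np.ptp((q[:,:2]-q[:,:2].mean(0))@e,axis=0))
blob((z>.038)&(z<.055)&(S>60),'standtop',(185,250,280,330))
blob((H>20)&(H<35)&(S>120)&(z>.005),'lemon',(220,255,195,228))
blob((z>.01),'garlA',(186,214,232,262))
blob((z>.01),'garlB',(216,246,230,260))
blob((z>.01),'orange',(150,182,265,298))
q=blob((z>.01),'base',(280,360,210,285))
blob((z>.068)&(z<.08),'collar',(280,360,210,285))
blob((z>.055)&(z<.065),'deck',(280,360,210,285))
blob((V<70)&(z<.058)&(z>.02),'bore?',(308,333,233,258))
blob((H>40)&(H<85)&(S>80),'green mark',(280,360,250,285))
blob(((H<6)|(H>174))&(S>120)&(z>.0),'red mark',(280,360,250,285))
blob((V<60)&(z>.05),'handle',(410,445,275,305))
blob((z>.075),'bowlrim',(405,490,222,300))
blob((V<50),'hub',(430,450,250,272))
crop=np.hstack([cv2.resize(c[205:290,280:365],(395,395),interpolation=cv2.INTER_CUBIC),cv2.resize(c[220:305,405,None].repeat(1,1) if 0 else c[220:305,405:490],(395,395),interpolation=cv2.INTER_CUBIC)])
cv2.imwrite('pics/crop1.png',crop[...,::-1])
np.set_printoptions(precision=3,suppress=True)
print(z[248,285:356:2]); print(z[262,410:482:3]); print(z[315:285:-2,212])
E
```

```text
table z 7.51103405099436e-05
keybar 177 px 208.9 306.4 mean [0.3722 0.261  0.1219] min [0.346 0.235 0.112] max [0.399 0.287 0.128]
dir -136.60989402948863 ext [0.01485772 0.06979614]
standtop 444 px 218.2 306.1 mean [0.3728 0.2556 0.0448] min [0.331 0.22  0.038] max [0.411 0.297 0.052]
lemon 373 px 237.2 213.0 mean [0.6126 0.2174 0.045 ] min [0.38  0.014 0.024] max [0.642 0.249 1.184]
garlA 337 px 200.0 246.5 mean [0.5223 0.3065 0.0566] min [0.38  0.014 0.012] max [0.553 0.341 1.184]
garlB 328 px 230.0 242.1 mean [0.5367 0.2337 0.0398] min [0.38  0.014 0.014] max [0.565 0.262 1.184]
orange 355 px 166.8 280.1 mean [0.4359 0.3879 0.049 ] min [0.38  0.014 0.018] max [0.463 0.423 1.184]
base 3215 px 320.7 247.8 mean [ 5.221e-01 -5.000e-04  6.690e-02] min [ 0.38  -0.081  0.01 ] max [0.607 0.083 1.184]
collar 424 px 320.9 244.1 mean [ 0.5307 -0.0009  0.0736] min [ 0.46  -0.069  0.068] max [0.599 0.069 0.08 ]
deck 2292 px 320.5 246.2 mean [ 5.272e-01 -2.000e-04  5.970e-02] min [ 0.452 -0.078  0.055] max [0.606 0.078 0.065]
bore? 31 px 320.6 245.5 mean [ 0.533  -0.0007  0.0268] min [ 0.524 -
[... 418 characters left out ...]
1317] min [ 0.38  -0.395  0.075] max [0.576 0.014 1.184]
hub 27 px 439.7 260.7 mean [ 0.4988 -0.3137  0.0162] min [ 0.493 -0.321  0.011] max [ 0.506 -0.307  0.02 ]
[-0.002 -0.002  0.014  0.062  0.073  0.058  0.057  0.063  0.062  0.058
  0.06   0.059  0.056  0.058  0.063  0.062  0.044  0.02   0.027  0.023
  0.047  0.059  0.06   0.06   0.061  0.06   0.06   0.058  0.058  0.059
  0.061  0.071  0.057  0.056 -0.001  0.001]
[-0.004 -0.002  0.064  0.023  0.01   0.003  0.006  0.007  0.007  0.011
  0.017  0.017  0.008  0.007  0.006  0.002  0.004  0.017  0.024  0.027
  0.035  0.051  0.073  0.085]
[ 0.047  0.123  0.126  0.123  0.124  0.114  0.045  0.044  0.045  0.043
  0.049  0.    -0.003  0.002  0.001]
```

View pics/crop1.png

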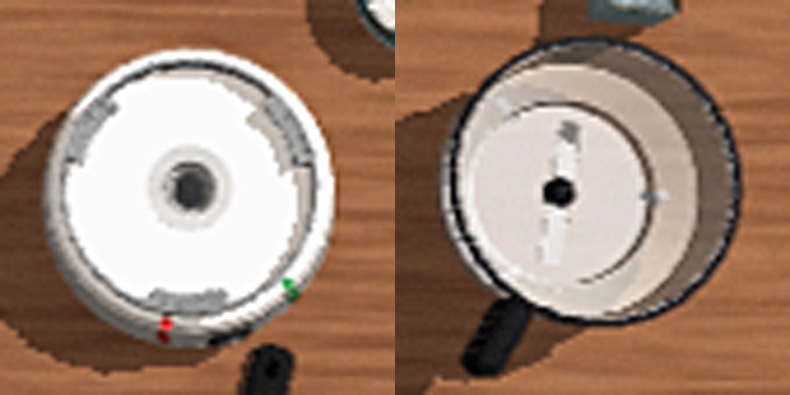

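The crop shows the base with its bore at (190,185), green mark (290,288), red mark (165,327), and the bowl with its hub at (558,192) and handle at about (497,335). I'll refine these with circle fits and check them in the second view.

```bash
cat > meas.py <<'E'
from h import *
from scipy.optimize import least_squares
np.set_printoptions(precision=4,suppress=True)
def hsv(f):
    h=cv2.cvtColor(f['color'],cv2.COLOR_RGB2HSV).astype(int); return h[...,0],h[...,1],h[...,2]
def circ(q,r0=None):
    g=lambda p: np.hypot(q[:,0]-p[0],q[:,1]-p[1])-(p[2] if r0 is None else r0)
    p0=[*q[:,:2].mean(0)]+([.08] if r0 is None else [])
    return least_squares(g,p0,loss='soft_l1',f_scale=.001).x
def outer(q,c,n=48):
    d=q[:,:2]-c; r=np.hypot(*d.T); a=((np.arctan2(d[:,1],d[:,0])+np.pi)/2/np.pi*n).astype(int)
    return np.array([q[a==k][np.argmax(r[a==k])] for k in range(n) if (a==k).any()])
E
python3 - <<'E'
from meas import *
for n in ('top','scene'):
    f=pickle.load(open(n+'0.pkl','rb')); P=cloud(f); ok=f['depth']>0; H,S,V=hsv(f); z=P[...,2]
    near=lambda c,r: ok&(np.hypot(P[...,0]-c[0],P[...,1]-c[1])<r)
    red=((H<6)|(H>174))&(S>150)
    q=P[near((.372,.261),.06)&red&(z>.08)]
    print(n,'bar all',len(q),q.mean(0),q.min(0),q.max(0))
    t=q[q[:,2]>.117]; w,e=np.linalg.eigh(np.cov(t[:,:2].T)); print(' top',t.mean(0),'zmed',np.median(t[:,2]),'yaw',np.degrees(np.arctan2(e[1,1],e[0,1]))%180, 'mid-extent',[(((t[:,:2]@e).max(0)+(t[:,:2]@e).min(0))/2)@e.T])
    q=P[near((.373,.2556),.07)&(z>.038)&(z<.052)&(S>60)]; print(' stand',cv2.minAreaRect((q[:,:2]*1000).astype(np.float32)),np.median(q[:,2]))
    # base
    q=P[near((.53,0),.1)&(z>.05)&(z<.085)]; o=outer(q,(.53,0)); print(' base outer',circ(o),circ(o,.084))
    q=P[near((.53,0),.08)&(z>.068)&(z<.082)]; print(' collar',circ(q),np.median(q[:,2]))
    q=P[near((.53,0),.05)&(z>.056)&(z<.064)]; print(' deck z',np.median(q[:,2]))
    # bowl
    q=P[near((.5,-.314),.1)&(z>.074)&(z<.09)]; d=np.hypot(q[:,0]-.5,q[:,1]+.314); r=q[d<.085]; print(' rim',len(r),circ(r),np.median(r[:,2]))
    q=P[ok&(V<60)&(z>.06)&near((.42,-.268),.05)]; c=circ(r)[:2]; d=np.hypot(*(q[:,:2]-c).T); q=q[d>.084]; print(' handle',len(q),q.mean(0),'dir',np.degrees(np.arctan2(*(q[:,:2].mean(0)-c)[::-1])), 'zmax',np.percentile(q[:,2],95))
    for nm,c0 in (('lemon',(.613,.217)),('gA',(.522,.306)),('gB',(.537,.234))):
        q=P[near(c0,.045)&(z>.012)]; print(' ',nm,len(q),q.mean(0),cv2.minAreaRect((q[:,:2]*1000).astype(np.float32)),'top',np.percentile(q[:,2],98), q[q[:,2]>np.percentile(q[:,2],97)].mean(0))
E
```

```text
top bar all 178 [0.3722 0.261  0.1219] [0.3456 0.2345 0.112 ] [0.3987 0.2875 0.1285]
 top [0.372  0.2608 0.1221] zmed 0.12206472375909574 yaw 43.7305761004599 mid-extent [array([0.3719, 0.2615])]
 stand ((371.54595947265625, 261.0988464355469), (64.44894409179688, 64.2867431640625), 20.879928588867188) 0.04473921577708749
 base outer [ 0.5292 -0.0003  0.0783] [ 0.5248 -0.0007]
 collar [ 0.5294 -0.0002  0.067 ] 0.07382836896822811
 deck z 0.059848851837716786
 rim 514 [ 0.4979 -0.3157  0.0754] 0.08023714947479674
 handle 101 [ 0.4111 -0.263   0.0759] dir 148.70004597490095 zmax 0.08127004787343887
  lemon 383 [0.613  0.2177 0.0415] ((615.6365966796875, 220.15142822265625), (56.72018051147461, 54.95845031738281), 76.48719787597656) top 0.05253448568535433 [0.6133 0.2211 0.0529]
  gA 331 [0.5248 0.3118 0.0362] ((525.9736938476562, 314.2690734863281), (53.23677062988281, 51.47650909423828), 29.232898712158203) top 0.05188507340601883 [0.5292 0.3145 0.0537]
  gB 327 [0.5372 0.2344 0.0363] ((539.0225830078125, 235.902099609375), (52.01722717285156, 52.05278015136719), 79.04004669189453) to
[... 480 characters left out ...]
z 0.05898561276703392
 rim 263 [ 0.499  -0.3103  0.0754] 0.07829886036526658
 handle 50 [ 0.4081 -0.2531  0.0706] dir 147.82629241355562 zmax 0.0778013915192743
  lemon 311 [0.6023 0.2347 0.0345] ((606.7378540039062, 230.79324340820312), (53.59819793701172, 47.5040283203125), 57.7295036315918) top 0.04997384303524286 [0.6114 0.2289 0.0501]
  gA 382 [0.5175 0.3203 0.03  ] ((519.9972534179688, 304.2715759277344), (85.0683364868164, 49.43156433105469), 85.11692810058594) top 0.04997322618012534 [0.5275 0.3206 0.0517]
  gB 300 [0.5281 0.2492 0.0302] ((531.0667114257812, 245.7918701171875), (55.273128509521484, 39.623146057128906), 64.11588287353516) top 0.04841086031485251 [0.5356 0.2423 0.0496]
```

```bash
cat >> meas.py <<'E'
from scipy.spatial.transform import Rotation as Ro
def go(x,y,z,psi=None):
    """numbers for a move to world TCP x,y,z and tool-y heading psi (deg)"""
    s=status.get_obs(); R=Ro.from_rotvec(s['orientation']).as_matrix(); d=R.T@(np.array([x,y,z])-s['tcp_pos'])*100
    cur=np.degrees(np.arctan2(R[1,1],R[0,1]))
    yw=0 if psi is None else (cur-psi+180)%360-180
    print('d',d.round(2),'yaw',round(yw,1),'cur psi',round(cur,1),'tilt',R[:,2].round(3),'tcp',s['tcp_pos'],'j7',s['joints'][6].round(2),'t',s['clock'],'F',s['contact_force'].round(1),'M',s['moment'].round(2),'w',round(s['grip_width'],4))
E
python3 -c "
from meas import *
go(.372,.261,.20,133.7)"
```

```text
d [-24.61 -29.24   5.59] yaw -65.9 cur psi 67.8 tilt [-0.001 -0.002 -1.   ] tcp [0.2544 0.6247 0.2554] j7 -0.08 t 0.1 F [-1.   1.  -0.3] M [-0.02 -0.03  0.06] w 0.0855
```

send_rows([
  {"dx":-24.6,"dy":-29.2,"dz":4,"yaw":-66},
  {"dx":-24.6,"dy":-29.2,"dz":4,"yaw":-66},
  {"dx":-24.6,"dy":-29.2,"dz":4,"yaw":-66},
  {"dx":-24.6,"dy":-29.2,"dz":4,"yaw":-66},
  {"dx":-24.6,"dy":-29.2,"dz":4,"yaw":-66},
])

```text
validation failed for argument at $.st...
```

```bash
python3 -c "
from meas import *
go(.372,.261,.20,133.7)"
```

```text
d [-24.61 -29.24   5.59] yaw -65.9 cur psi 67.8 tilt [-0.001 -0.002 -1.   ] tcp [0.2544 0.6247 0.2554] j7 -0.08 t 0.1 F [-1.   1.  -0.3] M [-0.02 -0.03  0.06] w 0.0855
```

send_rows([
  {"dx":-24.6,"dy":-29.2,"dz":4.0,"yaw":-66.0,"gripper":1.0},
])

```text
clock: 0.22
tcp_pos: [0.2708, 0.5691, 0.249]
orientation: [-0.296, -3.126, -0.003]
contact_force: [1.6, -0.9, 0.1]
grip_width: 0.0854
gripper_force: 0.0
```

```bash
python3 -c "
from meas import *
go(.372,.261,.20,133.7)"
```

```text
d [-15.73 -28.37   4.82] yaw -54.5 cur psi 79.2 tilt [-0.001  0.002 -1.   ] tcp [0.2708 0.5691 0.249 ] j7 0.15 t 0.225 F [ 1.6 -0.9  0.1] M [-0.01 -0.12  0.02] w 0.0854
```

send_rows([
  {"dx":-15.7,"dy":-28.4,"dz":4.0,"yaw":-54.0,"gripper":1.0},
  {"dx":-15.7,"dy":-28.4,"dz":4.0,"yaw":-54.0,"gripper":1.0},
  {"dx":-15.7,"dy":-28.4,"dz":4.0,"yaw":-54.0,"gripper":1.0},
  {"dx":-15.7,"dy":-28.4,"dz":4.0,"yaw":-54.0,"gripper":1.0},
  {"dx":-15.7,"dy":-28.4,"dz":4.0,"yaw":-54.0,"gripper":1.0},
])

```text
clock: 0.85
tcp_pos: [0.3649, 0.2775, 0.2124]
orientation: [1.097, -2.944, 0.0]
contact_force: [-0.0, 0.8, 0.1]
grip_width: 0.0858
gripper_force: 0.0
```

send_rows([
  {"dx":0,"dy":0,"dz":0,"yaw":0,"gripper":0.5},
  {"dx":0,"dy":0,"dz":0,"yaw":0,"gripper":0.5},
])

```text
clock: 1.1
tcp_pos: [0.3646, 0.2803, 0.2129]
orientation: [-1.087, 2.947, 0.001]
contact_force: [0.2, -0.1, 1.0]
grip_width: 0.0516
gripper_force: 0.0
```

```bash
python3 -c "
from meas import *
go(.372,.261,.12,133.7)"
```

```text
d [ 0.69 -1.95  9.29] yaw -3.2 cur psi 130.5 tilt [ 0.     0.001 -1.   ] tcp [0.3646 0.2803 0.2129] j7 1.47 t 1.1 F [ 0.2 -0.1  1. ] M [ 0.04 -0.01  0.06] w 0.0516
```

send_rows([
  {"dx":0.7,"dy":-1.95,"dz":4,"yaw":-3,"gripper":0.6},
  {"dx":0.7,"dy":-1.95,"dz":4,"yaw":-3,"gripper":0.6},
  {"dx":0.7,"dy":-1.95,"dz":4,"yaw":-3,"gripper":0.6},
])

```text
clock: 1.48
tcp_pos: [0.3718, 0.2623, 0.1736]
orientation: [-1.166, 2.917, 0.001]
contact_force: [0.5, 0.1, 0.2]
grip_width: 0.0511
gripper_force: 0.0
```

```bash
python3 -c "
from meas import *
go(.372,.261,.12,133.7); grab('top','t1'); grab('scene','s1')
a=cv2.imread('pics/t1.png')[270:345,170:260];b=cv2.imread('pics/s1.png')[230:350,230:350]
cv2.imwrite('pics/c2.png',np.hstack([cv2.resize(a,(480,400)),cv2.resize(b,(320,400))[:, :]]))"
```

```text
d [ 0.08 -0.11  5.36] yaw -0.1 cur psi 133.6 tilt [ 0.     0.001 -1.   ] tcp [0.3718 0.2623 0.1736] j7 1.56 t 1.475 F [0.5 0.1 0.2] M [-0.03 -0.01 -0.04] w 0.0511
```

View pics/c2.png

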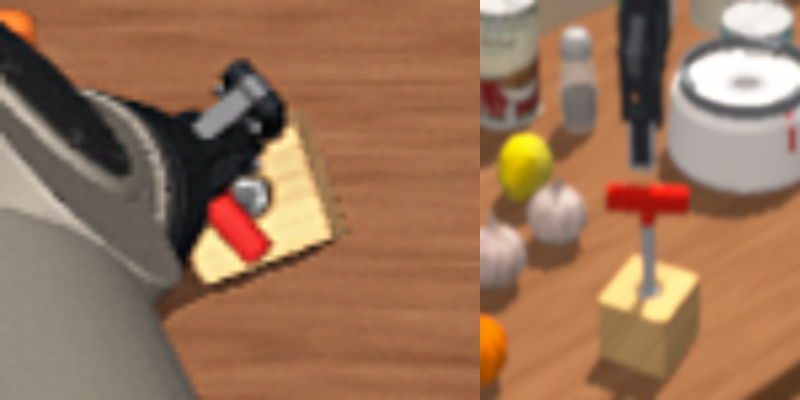

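The gripper straddles the bar (bar at crop pixel (238,228)) and is aligned with it. I'll go down and grip.

send_rows([
  {"dx":0.05,"dy":0,"dz":2.7,"yaw":0,"gripper":0.6},
  {"dx":0.05,"dy":0,"dz":5.3,"yaw":0,"gripper":0.6},
  {"dx":0.05,"dy":0,"dz":5.3,"yaw":0,"gripper":0.6},
])

```text
clock: 1.95
tcp_pos: [0.3709, 0.2603, 0.1194]
orientation: [1.166, -2.915, 0.001]
contact_force: [-0.1, -0.2, 0.3]
grip_width: 0.0514
gripper_force: 0.0
```

send_rows([
  {"dx":0,"dy":0,"dz":0,"yaw":0,"gripper":0.1},
  {"dx":0,"dy":0,"dz":0,"yaw":0,"gripper":0.1},
  {"dx":0,"dy":0,"dz":0,"yaw":0,"gripper":0.1},
  {"dx":0,"dy":0,"dz":0,"yaw":0,"gripper":0.1},
  {"dx":0,"dy":0,"dz":0,"yaw":0,"gripper":0.1},
], force=40)

```text
clock: 2.58
tcp_pos: [0.3721, 0.2612, 0.121]
orientation: [-1.165, 2.915, 0.002]
contact_force: [-1.5, 1.6, 7.0]
grip_width: 0.0135
gripper_force: 40.6
```

```bash
python3 -c "
from meas import *
go(.372,.261,.19,133.7)"
```

```text
d [ 0.  -0.  -6.9] yaw -0.1 cur psi 133.6 tilt [ 0.002  0.002 -1.   ] tcp [0.3721 0.2612 0.121 ] j7 1.55 t 2.575 F [-1.5  1.6  7. ] M [0.34 0.54 0.05] w 0.0135
```

send_rows([
  {"dx":0,"dy":0,"dz":-3,"yaw":0,"gripper":0.1},
  {"dx":0,"dy":0,"dz":-7,"yaw":0,"gripper":0.1},
  {"dx":0,"dy":0,"dz":-10,"yaw":0,"gripper":0.1},
  {"dx":0,"dy":0,"dz":-10,"yaw":0,"gripper":0.1},
])

```text
clock: 3.08
tcp_pos: [0.3728, 0.2609, 0.2222]
orientation: [-1.163, 2.913, 0.003]
contact_force: [0.2, 0.3, -1.5]
grip_width: 0.0134
gripper_force: 39.5
```

```bash
python3 -c "
from meas import *
go(.5293,-.0003,.21,133.7)"
```

```text
d [  6.66 -29.71   1.19] yaw -0.2 cur psi 133.5 tilt [ 0.004  0.003 -1.   ] tcp [0.3728 0.2609 0.2222] j7 1.57 t 3.075 F [ 0.2  0.3 -1.5] M [-0.01 -0.03  0.01] w 0.0134
```

send_rows([
  {"dx":1,"dy":-4,"dz":0,"yaw":0,"gripper":0.1},
  {"dx":2,"dy":-9,"dz":0,"yaw":0,"gripper":0.1},
  {"dx":3.2,"dy":-14,"dz":0,"yaw":0,"gripper":0.1},
  {"dx":4.4,"dy":-19,"dz":0,"yaw":0,"gripper":0.1},
  {"dx":5.5,"dy":-24,"dz":0,"yaw":0,"gripper":0.1},
])

```text
clock: 3.7
tcp_pos: [0.4971, 0.0465, 0.2188]
orientation: [1.165, -2.916, -0.0]
contact_force: [1.4, -0.4, -1.0]
grip_width: 0.0134
gripper_force: 39.5
```

send_rows([
  {"dx":1,"dy":-4,"dz":0,"yaw":0,"gripper":0.1},
  {"dx":1.1,"dy":-5.7,"dz":0,"yaw":0,"gripper":0.1},
  {"dx":1.1,"dy":-5.7,"dz":0,"yaw":0,"gripper":0.1},
  {"dx":1.1,"dy":-5.7,"dz":0,"yaw":0,"gripper":0.1},
])

```text
clock: 4.2
tcp_pos: [0.5276, 0.0011, 0.2193]
orientation: [1.168, -2.915, -0.002]
contact_force: [-0.1, 0.1, -0.9]
grip_width: 0.0133
gripper_force: 39.5
```

```bash
python3 -c "
from meas import *
go(.5293,-.0003,.18,133.7); grab('top','t2'); grab('scene','s2')
a=cv2.imread('pics/t2.png')[200:300,265:385];b=cv2.imread('pics/s2.png')[180:300,270:390]
cv2.imwrite('pics/c3.png',np.hstack([cv2.resize(a,(400,400)),cv2.resize(b,(400,400))[:, :]]))"
```

```text
d [-0.03 -0.22  3.92] yaw -0.0 cur psi 133.7 tilt [-0.001  0.001 -1.   ] tcp [0.5276 0.0011 0.2193] j7 2.26 t 4.2 F [-0.1  0.1 -0.9] M [ 0.02 -0.01 -0.01] w 0.0133
```

View pics/c3.png

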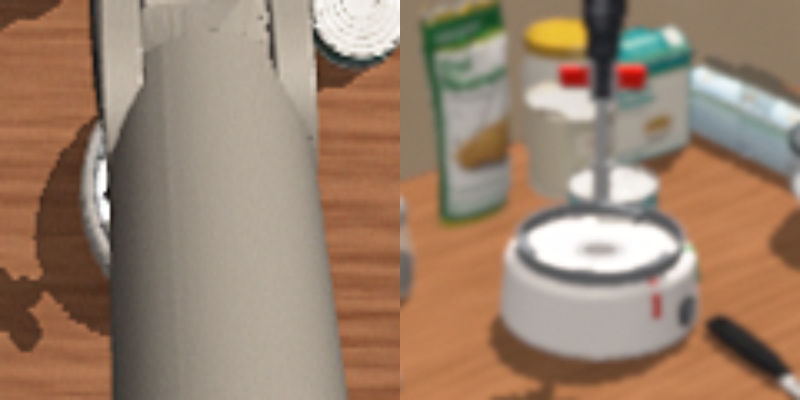

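The key hangs upright above the bore (bore at crop (600,248), shaft at column 600). I'm lowering it above the deck.

send_rows([
  {"dx":0,"dy":0,"dz":2,"yaw":0,"gripper":0.1},
  {"dx":0,"dy":0,"dz":3.5,"yaw":0,"gripper":0.1},
  {"dx":0,"dy":0,"dz":3.5,"yaw":0,"gripper":0.1},
  {"dx":0,"dy":0,"dz":3.5,"yaw":0,"gripper":0.1},
])

```text
clock: 4.8
tcp_pos: [0.5287, -0.0004, 0.1852]
orientation: [-1.166, 2.917, -0.0]
contact_force: [-0.5, 0.5, -1.3]
grip_width: 0.0132
gripper_force: 39.5
```

```bash
python3 -c "
from meas import *
go(.5293,-.0003,.165,133.7)"
```

```text
d [-0.05 -0.03  2.02] yaw -0.1 cur psi 133.6 tilt [ 0.  0. -1.] tcp [ 0.5287 -0.0004  0.1852] j7 2.27 t 4.8 F [-0.5  0.5 -1.3] M [ 0.    0.02 -0.  ] w 0.0132
```

send_rows([
  {"dx":-0.05,"dy":0,"dz":1,"yaw":0,"gripper":0.1},
  {"dx":-0.05,"dy":0,"dz":2,"yaw":0,"gripper":0.1},
  {"dx":-0.05,"dy":0,"dz":2.4,"yaw":0,"gripper":0.1},
  {"dx":-0.05,"dy":0,"dz":2.6,"yaw":0,"gripper":0.1},
  {"dx":-0.05,"dy":0,"dz":2.6,"yaw":0,"gripper":0.1},
])

```text
clock: 5.42
tcp_pos: [0.5288, -0.0003, 0.1587]
orientation: [1.166, -2.917, -0.0]
contact_force: [-0.1, -0.4, -0.2]
grip_width: 0.0133
gripper_force: 39.5
```

send_rows([
  {"dx":0,"dy":0,"dz":0.2,"yaw":0,"gripper":0.1},
  {"dx":0,"dy":0,"dz":0.3,"yaw":0,"gripper":0.1},
  {"dx":0,"dy":0,"dz":0.4,"yaw":0,"gripper":0.1},
  {"dx":0,"dy":0,"dz":0.4,"yaw":0,"gripper":0.1},
])

```text
clock: 5.92
tcp_pos: [0.529, -0.0002, 0.1548]
orientation: [-1.166, 2.917, -0.0]
contact_force: [-0.8, 0.4, -0.9]
grip_width: 0.0133
gripper_force: 39.6
```

send_rows([
  {"dx":0,"dy":0,"dz":0.2,"yaw":0,"gripper":0.1},
  {"dx":0,"dy":0,"dz":0.3,"yaw":0,"gripper":0.1},
  {"dx":0,"dy":0,"dz":0.4,"yaw":0,"gripper":0.1},
  {"dx":0,"dy":0,"dz":0.4,"yaw":0,"gripper":0.1},
])

```text
clock: 6.42
tcp_pos: [0.5295, -0.0002, 0.1512]
orientation: [-1.165, 2.916, -0.001]
contact_force: [1.4, 0.5, 2.9]
grip_width: 0.0135
gripper_force: 40.0
```

send_rows([
  {"dx":0,"dy":0,"dz":0.1,"yaw":3,"gripper":0.1},
  {"dx":0,"dy":0,"dz":0.2,"yaw":6,"gripper":0.1},
  {"dx":0,"dy":0,"dz":0.3,"yaw":9,"gripper":0.1},
  {"dx":0,"dy":0,"dz":0.3,"yaw":9,"gripper":0.1},
])

```text
clock: 6.92
tcp_pos: [0.5293, -0.0002, 0.1479]
orientation: [-0.934, 2.999, -0.0]
contact_force: [2.2, 0.5, 2.6]
grip_width: 0.0134
gripper_force: 39.8
```

send_rows([
  {"dx":0,"dy":0,"dz":0.3,"yaw":0,"gripper":0.1},
  {"dx":0,"dy":0,"dz":0.6,"yaw":0,"gripper":0.1},
  {"dx":0,"dy":0,"dz":0.6,"yaw":0,"gripper":0.1},
])

```text
clock: 7.3
tcp_pos: [0.5293, -0.0002, 0.1418]
orientation: [-0.934, 2.999, -0.0]
contact_force: [2.1, 1.0, 3.2]
grip_width: 0.0131
gripper_force: 40.0
```

```bash
python3 -c "
from meas import *
go(.5293,-.0003,.137)"
```

```text
d [ 0.   -0.01  0.48] yaw 0 cur psi 124.6 tilt [ 0.001  0.    -1.   ] tcp [ 0.5293 -0.0002  0.1418] j7 2.15 t 7.3 F [2.1 1.  3.2] M [ 0.2  -0.78 -0.07] w 0.0131
```

send_rows([
  {"dx":0,"dy":0,"dz":0.2,"yaw":0,"gripper":0.1},
  {"dx":0,"dy":0,"dz":0.35,"yaw":0,"gripper":0.1},
  {"dx":0,"dy":0,"dz":0.35,"yaw":0,"gripper":0.1},
])

```text
clock: 7.68
tcp_pos: [0.5294, -0.0002, 0.1388]
orientation: [-0.933, 2.998, -0.0]
contact_force: [1.6, 0.8, 7.0]
grip_width: 0.0133
gripper_force: 40.6
```

send_rows([
  {"dx":0,"dy":0,"dz":0,"yaw":5,"gripper":0.1},
  {"dx":0,"dy":0,"dz":0,"yaw":10,"gripper":0.1},
  {"dx":0,"dy":0,"dz":0,"yaw":15,"gripper":0.1},
  {"dx":0,"dy":0,"dz":0,"yaw":20,"gripper":0.1},
  {"dx":0,"dy":0,"dz":0,"yaw":25,"gripper":0.1},
])

```text
clock: 8.3
tcp_pos: [0.5286, 0.0001, 0.1378]
orientation: [0.259, -3.13, -0.0]
contact_force: [3.0, 1.3, -1.3]
grip_width: 0.0132
gripper_force: 39.7
```

```bash
python3 -c "
from meas import *
go(.5293,-.0003,.137)"
```

```text
d [-0.06 -0.05  0.08] yaw 0 cur psi 99.5 tilt [-0.  0. -1.] tcp [0.5286 0.0001 0.1378] j7 1.77 t 8.3 F [ 3.   1.3 -1.3] M [ 0.42 -0.83  0.12] w 0.0132
```

send_rows([
  {"dx":0,"dy":0,"dz":0,"yaw":9,"gripper":0.1},
  {"dx":0,"dy":0,"dz":0,"yaw":18,"gripper":0.1},
  {"dx":0,"dy":0,"dz":0,"yaw":27,"gripper":0.1},
  {"dx":0,"dy":0,"dz":0,"yaw":36,"gripper":0.1},
  {"dx":0,"dy":0,"dz":0,"yaw":45,"gripper":0.1},
])

```text
clock: 8.93
tcp_pos: [0.5284, 0.0008, 0.1378]
orientation: [-0.961, -2.99, -0.001]
contact_force: [2.4, 3.0, 0.0]
grip_width: 0.0134
gripper_force: 40.4
```

send_rows([
  {"dx":0,"dy":0,"dz":0,"yaw":6,"gripper":0.1},
  {"dx":0,"dy":0,"dz":0,"yaw":12,"gripper":0.1},
  {"dx":0,"dy":0,"dz":0,"yaw":18,"gripper":0.1},
  {"dx":0,"dy":0,"dz":0,"yaw":20,"gripper":0.1},
  {"dx":0,"dy":0,"dz":0,"yaw":20,"gripper":0.1},
])

```text
clock: 9.55
tcp_pos: [0.5285, 0.0007, 0.1379]
orientation: [-1.458, -2.782, -0.0]
contact_force: [2.2, 5.2, -1.2]
grip_width: 0.0133
gripper_force: 40.4
```

```bash
python3 -c "
from meas import *
go(.5293,-.0003,.137)"
```

```text
d [-0.13  0.01  0.09] yaw 0 cur psi 34.7 tilt [-0.001  0.001 -1.   ] tcp [0.5285 0.0007 0.1379] j7 0.81 t 9.55 F [ 2.2  5.2 -1.2] M [ 1.37 -0.68  0.1 ] w 0.0133
```

send_rows([
  {"dx":0.1,"dy":0,"dz":0,"yaw":0,"gripper":0.1},
  {"dx":0.1,"dy":0,"dz":0,"yaw":8,"gripper":0.1},
  {"dx":0.1,"dy":0,"dz":0,"yaw":16,"gripper":0.1},
  {"dx":0.1,"dy":0,"dz":0,"yaw":24,"gripper":0.1},
  {"dx":0.1,"dy":0,"dz":0,"yaw":32,"gripper":0.1},
])

```text
clock: 10.18
tcp_pos: [0.5284, 0.0013, 0.1379]
orientation: [-2.173, -2.268, -0.001]
contact_force: [3.4, 4.6, -5.3]
grip_width: 0.0133
gripper_force: 40.2
```

send_rows([
  {"dx":0,"dy":0,"dz":0,"yaw":8,"gripper":0.1},
  {"dx":0,"dy":0,"dz":0,"yaw":16,"gripper":0.1},
  {"dx":0,"dy":0,"dz":0,"yaw":24,"gripper":0.1},
  {"dx":0,"dy":0,"dz":0,"yaw":32,"gripper":0.1},
  {"dx":0,"dy":0,"dz":0,"yaw":36,"gripper":0.1},
])

```text
clock: 10.8
tcp_pos: [0.5286, 0.0013, 0.138]
orientation: [-2.767, -1.488, -0.001]
contact_force: [5.1, 4.3, -4.4]
grip_width: 0.0132
gripper_force: 39.3
```

```bash
python3 -c "
from meas import *
go(.5293,-.0003,.137)"
```

```text
d [-0.09  0.14  0.1 ] yaw 0 cur psi -33.5 tilt [ 0.  0. -1.] tcp [0.5286 0.0013 0.138 ] j7 -0.15 t 10.8 F [ 5.1  4.3 -4.4] M [ 1.09 -1.32  0.23] w 0.0132
```

send_rows([
  {"dx":0.1,"dy":0,"dz":0,"yaw":5,"gripper":0.1},
  {"dx":0.1,"dy":0,"dz":0,"yaw":10,"gripper":0.1},
  {"dx":0.1,"dy":0,"dz":0,"yaw":15,"gripper":0.1},
  {"dx":0.1,"dy":0,"dz":0,"yaw":20,"gripper":0.1},
  {"dx":0.1,"dy":0,"dz":0,"yaw":20,"gripper":0.1},
])

```text
clock: 11.42
tcp_pos: [0.5291, 0.0017, 0.138]
orientation: [2.982, 0.987, 0.0]
contact_force: [3.1, 3.2, -3.6]
grip_width: 0.013
gripper_force: 39.1
```

```bash
python3 -c "
from meas import *
go(.5293,-.0003,.137)"
```

```text
d [-0.1   0.17  0.1 ] yaw 0 cur psi -53.4 tilt [ 0. -0. -1.] tcp [0.5291 0.0017 0.138 ] j7 -0.42 t 11.425 F [ 3.1  3.2 -3.6] M [ 0.86 -1.18  0.06] w 0.013
```

send_rows([
  {"dx":0,"dy":0,"dz":0,"yaw":3,"gripper":0.1},
  {"dx":0,"dy":0,"dz":0,"yaw":6,"gripper":0.1},
  {"dx":0,"dy":0,"dz":0,"yaw":9,"gripper":0.1},
  {"dx":0,"dy":0,"dz":0,"yaw":9,"gripper":0.1},
])

```text
clock: 11.92
tcp_pos: [0.5292, 0.0017, 0.138]
orientation: [-3.051, -0.751, -0.001]
contact_force: [3.8, 4.0, -3.8]
grip_width: 0.013
gripper_force: 39.3
```

```bash
python3 -c "
from meas import *
go(.5293,-.0003,.137)"
```

```text
d [-0.08  0.19  0.1 ] yaw 0 cur psi -62.4 tilt [ 0.  0. -1.] tcp [0.5292 0.0017 0.138 ] j7 -0.54 t 11.925 F [ 3.8  4.  -3.8] M [ 0.81 -1.28  0.14] w 0.013
```

send_rows([
  {"dx":0,"dy":0,"dz":0,"yaw":3,"gripper":0.1},
  {"dx":0,"dy":0,"dz":0,"yaw":6,"gripper":0.1},
  {"dx":0,"dy":0,"dz":0,"yaw":6,"gripper":0.1},
])

```text
clock: 12.3
tcp_pos: [0.5292, 0.0018, 0.138]
orientation: [-3.086, -0.59, -0.001]
contact_force: [4.8, 3.9, -4.4]
grip_width: 0.0133
gripper_force: 39.3
```

```bash
python3 -c "
from meas import *
go(.5293,-.0003,.137)"
```

```text
d [-0.07  0.19  0.1 ] yaw 0 cur psi -68.4 tilt [ 0.  0. -1.] tcp [0.5292 0.0018 0.138 ] j7 -0.62 t 12.3 F [ 4.8  3.9 -4.4] M [ 0.86 -1.3   0.13] w 0.0133
```

send_rows([
  {"dx":0,"dy":0,"dz":0,"yaw":3,"gripper":0.1},
  {"dx":0,"dy":0,"dz":0,"yaw":6,"gripper":0.1},
  {"dx":0,"dy":0,"dz":0,"yaw":6,"gripper":0.1},
])

```text
clock: 12.68
tcp_pos: [0.5292, 0.0017, 0.138]
orientation: [-3.112, -0.427, -0.001]
contact_force: [5.2, 2.6, -3.8]
grip_width: 0.0132
gripper_force: 39.4
```

```bash
python3 -c "
from meas import *
go(.5293,-.0003,.137)"
```

```text
d [-0.05  0.2   0.1 ] yaw 0 cur psi -74.4 tilt [ 0.  0. -1.] tcp [0.5292 0.0017 0.138 ] j7 -0.71 t 12.675 F [ 5.2  2.6 -3.8] M [ 0.85 -1.37  0.15] w 0.0132
```

send_rows([
  {"dx":0,"dy":0,"dz":0,"yaw":3,"gripper":0.1},
  {"dx":0,"dy":0,"dz":0,"yaw":6,"gripper":0.1},
  {"dx":0,"dy":0,"dz":0,"yaw":6,"gripper":0.1},
])

```text
clock: 13.05
tcp_pos: [0.5293, 0.0018, 0.138]
orientation: [-3.13, -0.264, -0.001]
contact_force: [4.6, 3.0, -3.3]
grip_width: 0.0136
gripper_force: 39.4
```

```bash
python3 -c "
from meas import *
go(.5293,-.0003,.137)"
```

```text
d [-0.04  0.2   0.1 ] yaw 0 cur psi -80.3 tilt [ 0.001  0.    -1.   ] tcp [0.5293 0.0018 0.138 ] j7 -0.79 t 13.05 F [ 4.6  3.  -3.3] M [ 0.86 -1.38  0.2 ] w 0.0136
```

send_rows([
  {"dx":0,"dy":0,"dz":0,"yaw":2,"gripper":0.1},
  {"dx":0,"dy":0,"dz":0,"yaw":4,"gripper":0.1},
  {"dx":0,"dy":0,"dz":0,"yaw":4,"gripper":0.1},
])

```text
clock: 13.42
tcp_pos: [0.5293, 0.0017, 0.1381]
orientation: [-3.138, -0.156, -0.001]
contact_force: [4.4, 1.4, -4.2]
grip_width: 0.0134
gripper_force: 39.7
```

```bash
python3 -c "
from meas import *
go(.5293,-.0003,.137)"
```

```text
d [-0.02  0.2   0.11] yaw 0 cur psi -84.3 tilt [ 0.  0. -1.] tcp [0.5293 0.0017 0.1381] j7 -0.84 t 13.425 F [ 4.4  1.4 -4.2] M [ 0.81 -1.35  0.43] w 0.0134
```

send_rows([
  {"dx":0,"dy":0,"dz":0,"yaw":2,"gripper":0.1},
  {"dx":0,"dy":0,"dz":0,"yaw":4,"gripper":0.1},
  {"dx":0,"dy":0,"dz":0,"yaw":4,"gripper":0.1},
], force=60)

```text
clock: 13.8
tcp_pos: [0.5294, 0.0017, 0.1382]
orientation: [-3.141, -0.045, -0.001]
contact_force: [5.7, 3.1, -1.9]
grip_width: 0.0129
gripper_force: 61.4
```

```bash
python3 -c "
from meas import *
go(.5293,-.0003,.137)"
```

```text
d [-0.02  0.2   0.12] yaw 0 cur psi -88.3 tilt [ 0.001  0.    -1.   ] tcp [0.5294 0.0017 0.1382] j7 -0.9 t 13.8 F [ 5.7  3.1 -1.9] M [ 0.84 -1.36  0.14] w 0.0129
```

send_rows([
  {"dx":0,"dy":0,"dz":0,"yaw":2,"gripper":0.1},
  {"dx":0,"dy":0,"dz":0,"yaw":5,"gripper":0.1},
  {"dx":0,"dy":0,"dz":0,"yaw":5,"gripper":0.1},
])

```text
clock: 14.18
tcp_pos: [0.5295, 0.0017, 0.1382]
orientation: [-3.14, 0.092, -0.001]
contact_force: [4.8, 3.1, -1.5]
grip_width: 0.013
gripper_force: 61.4
```

```bash
python3 -c "
from meas import *
go(.5293,-.0003,.137)"
```

```text
d [-0.01  0.2   0.12] yaw 0 cur psi -93.4 tilt [ 0.001  0.    -1.   ] tcp [0.5295 0.0017 0.1382] j7 -0.97 t 14.175 F [ 4.8  3.1 -1.5] M [ 0.83 -1.42  0.15] w 0.013
```

send_rows([
  {"dx":0,"dy":0,"dz":0,"yaw":2,"gripper":0.1},
  {"dx":0,"dy":0,"dz":0,"yaw":5,"gripper":0.1},
  {"dx":0,"dy":0,"dz":0,"yaw":5,"gripper":0.1},
])

```text
clock: 14.55
tcp_pos: [0.5295, 0.0017, 0.1382]
orientation: [-3.133, 0.229, -0.001]
contact_force: [5.6, 2.5, -3.3]
grip_width: 0.0129
gripper_force: 61.5
```

```bash
python3 -c "
from meas import *
go(.5293,-.0003,.137); grab('scene','s3')
b=cv2.imread('pics/s3.png')[180:300,270:390]
cv2.imwrite('pics/c4.png',cv2.resize(b,(400,400)))"
```

```text
d [0.01 0.2  0.12] yaw 0 cur psi -98.4 tilt [ 0.001  0.    -1.   ] tcp [0.5295 0.0017 0.1382] j7 -1.04 t 14.55 F [ 5.6  2.5 -3.3] M [ 0.83 -1.44  0.17] w 0.0129
```

View pics/c4.png

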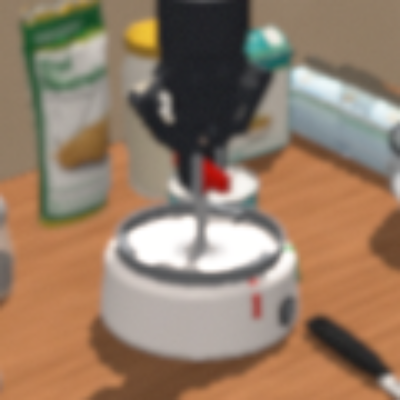

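The picture shows the key standing in the bore at (200,245) and the bar mostly hidden by the fingers, with red at about (180,165) and (215,178). I'll measure the bar's heading against the tool's.

```bash
python3 - <<'E'
from meas import *
f=pickle.load(open('s3.pkl','rb')); P=cloud(f); H,S,V=hsv(f)
m=((H<6)|(H>174))&(S>140)&(f['depth']>0)&(np.hypot(P[...,0]-.53,P[...,1])<.06)&(P[...,2]>.1)
q=P[m]; print(len(q)); 
vv,uu=np.nonzero(m)
for a,b,p in list(zip(uu,vv,q))[::2]: print(a,b,p)
E
```

```text
53
332 227 [ 0.5259 -0.0017  0.1413]
332 228 [ 0.526  -0.0018  0.1383]
331 229 [0.5228 0.0049 0.1382]
333 229 [ 0.5205 -0.0003  0.1375]
331 230 [0.5212 0.0064 0.1363]
333 230 [0.5134 0.0064 0.1387]
335 230 [ 0.5178 -0.0053  0.134 ]
332 231 [0.5145 0.0089 0.1362]
334 231 [0.5083 0.0074 0.1377]
336 231 [0.5059 0.0023 0.137 ]
332 232 [0.5118 0.0115 0.1349]
334 232 [0.5009 0.0144 0.1392]
336 232 [0.4988 0.0091 0.1383]
331 233 [0.5136 0.0134 0.1319]
333 233 [0.5051 0.0141 0.1348]
335 233 [0.5009 0.0108 0.1353]
337 233 [0.4942 0.0098 0.1371]
332 234 [0.5093 0.0138 0.1305]
334 234 [0.5007 0.0146 0.1335]
336 234 [0.4962 0.0115 0.1341]
331 235 [0.5138 0.0132 0.1259]
333 235 [0.5073 0.0119 0.1277]
335 235 [0.4978 0.0136 0.1312]
337 235 [0.4928 0.0111 0.1321]
332 236 [0.5102 0.0128 0.1241]
335 236 [0.4965 0.0148 0.1291]
337 236 [0.4923 0.0115 0.1295]
```

send_rows([
  {"dx":0,"dy":0,"dz":0,"yaw":2,"gripper":0.1},
  {"dx":0,"dy":0,"dz":0,"yaw":5,"gripper":0.1},
  {"dx":0,"dy":0,"dz":0,"yaw":5,"gripper":0.1},
], force=80)

```text
clock: 14.98
tcp_pos: [0.5296, 0.0016, 0.1383]
orientation: [-3.119, 0.366, -0.002]
contact_force: [4.0, 2.5, -1.0]
grip_width: 0.0128
gripper_force: 79.7
```

```bash
python3 -c "
from meas import *
go(.5293,-.0003,.137)"
```

```text
d [0.02 0.2  0.13] yaw 0 cur psi -103.4 tilt [ 0.001  0.001 -1.   ] tcp [0.5296 0.0016 0.1383] j7 -1.11 t 14.975 F [ 4.   2.5 -1. ] M [ 0.84 -1.46 -0.04] w 0.0128
```

send_rows([
  {"dx":0,"dy":0,"dz":0,"yaw":2,"gripper":0.1},
  {"dx":0,"dy":0,"dz":0,"yaw":5,"gripper":0.1},
  {"dx":0,"dy":0,"dz":0,"yaw":5,"gripper":0.1},
])

```text
clock: 15.35
tcp_pos: [0.5296, 0.0017, 0.1383]
orientation: [-3.1, 0.502, -0.002]
contact_force: [5.1, 1.7, -1.2]
grip_width: 0.0128
gripper_force: 79.8
```

```bash
python3 -c "
from meas import *
go(.5293,-.0003,.137)"
```

```text
d [0.03 0.2  0.13] yaw 0 cur psi -108.4 tilt [ 0.001  0.001 -1.   ] tcp [0.5296 0.0017 0.1383] j7 -1.18 t 15.35 F [ 5.1  1.7 -1.2] M [ 0.84 -1.41  0.08] w 0.0128
```

send_rows([
  {"dx":0,"dy":0,"dz":0,"yaw":6,"gripper":0.1},
  {"dx":0,"dy":0,"dz":0,"yaw":12,"gripper":0.1},
  {"dx":0,"dy":0,"dz":0,"yaw":12,"gripper":0.1},
  {"dx":0,"dy":0,"dz":0,"yaw":12,"gripper":0.1},
], force=40)

```text
clock: 15.85
tcp_pos: [0.5295, 0.0015, 0.1384]
orientation: [-3.032, 0.82, -0.001]
contact_force: [4.2, 2.5, 0.3]
grip_width: 0.0128
gripper_force: 80.0
```

```bash
python3 -c "
from meas import *
for i in range(6): grab('scene','s4'); print(status.get_obs()['moment'].round(2))
go(.5293,-.0003,.137)
b=cv2.imread('pics/s4.png')[200:290,290:380]
cv2.imwrite('pics/c5.png',cv2.resize(b,(540,540),interpolation=cv2.INTER_CUBIC))"
```

```text
[ 0.68 -1.39  0.  ]
[ 0.72 -1.39  0.02]
[ 0.66 -1.42 -0.01]
[ 0.68 -1.46 -0.03]
[ 0.69 -1.38 -0.04]
[ 0.71 -1.4   0.03]
d [0.07 0.16 0.14] yaw 0 cur psi -120.3 tilt [ 0.001  0.001 -1.   ] tcp [0.5295 0.0014 0.1384] j7 -1.35 t 16.15 F [ 4.6  2.2 -0.9] M [ 0.71 -1.4   0.03] w 0.0128
```

View pics/c5.png

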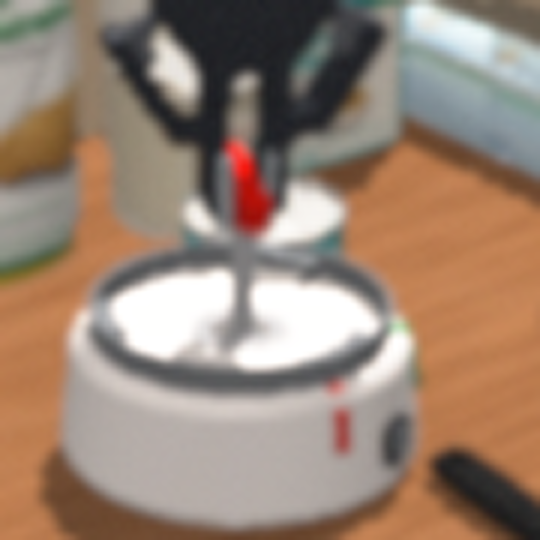

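The key still follows the tool (bar end-on at (250,190)) and the wrist shows no residual torque. I'll turn it a bit further and read the torque more finely.

send_rows([
  {"dx":0,"dy":0,"dz":0,"yaw":5,"gripper":0.1},
  {"dx":0,"dy":0,"dz":0,"yaw":10,"gripper":0.1},
])

```text
clock: 16.4
tcp_pos: [0.5296, 0.0013, 0.1385]
orientation: [-2.947, 1.086, -0.002]
contact_force: [3.9, 2.3, -0.3]
grip_width: 0.0126
gripper_force: 79.9
```

```bash
python3 -c "
from meas import *
go(.5293,-.0003,.137)"
```

```text
d [0.08 0.14 0.15] yaw 0 cur psi -130.4 tilt [ 0.002  0.001 -1.   ] tcp [0.5296 0.0013 0.1385] j7 -1.49 t 16.4 F [ 3.9  2.3 -0.3] M [ 0.71 -1.53  0.06] w 0.0126
```

send_rows([
  {"dx":0,"dy":0,"dz":0,"yaw":5,"gripper":0.1},
  {"dx":0,"dy":0,"dz":0,"yaw":10,"gripper":0.1},
])

```text
clock: 16.65
tcp_pos: [0.5298, 0.0015, 0.1385]
orientation: [-2.841, 1.337, -0.002]
contact_force: [5.4, 2.4, -1.0]
grip_width: 0.0127
gripper_force: 79.9
```

```bash
python3 -c "
from meas import *
go(.5293,-.0003,.137)"
```

```text
d [0.1  0.15 0.15] yaw 0 cur psi -140.4 tilt [ 0.002  0.    -1.   ] tcp [0.5298 0.0015 0.1385] j7 -1.64 t 16.65 F [ 5.4  2.4 -1. ] M [ 0.65 -1.66  0.29] w 0.0127
```

send_rows([
  {"dx":0,"dy":0,"dz":0,"yaw":5,"gripper":0.1},
  {"dx":0,"dy":0,"dz":0,"yaw":10,"gripper":0.1},
])

```text
clock: 16.9
tcp_pos: [0.5299, 0.0014, 0.1385]
orientation: [-2.715, 1.579, -0.002]
contact_force: [5.5, 2.8, -0.8]
grip_width: 0.0126
gripper_force: 80.2
```

```bash
python3 -c "
from meas import *
go(.5293,-.0003,.137)"
```

```text
d [0.12 0.13 0.15] yaw 0 cur psi -150.4 tilt [ 0.002  0.    -1.   ] tcp [0.5299 0.0014 0.1385] j7 -1.78 t 16.9 F [ 5.5  2.8 -0.8] M [ 0.51 -1.57  0.58] w 0.0126
```

send_rows([
  {"dx":0,"dy":0,"dz":0,"yaw":2,"gripper":0.1},
  {"dx":0,"dy":0,"dz":0,"yaw":3,"gripper":0.1},
  {"dx":0,"dy":0,"dz":0,"yaw":3,"gripper":0.1},
])

```text
clock: 17.27
tcp_pos: [0.5299, 0.0013, 0.1385]
orientation: [-2.674, 1.647, -0.003]
contact_force: [5.8, 0.9, -0.2]
grip_width: 0.0127
gripper_force: 79.9
```

```bash
python3 -c "
from meas import *
for i in range(3): go(.5293,-.0003,.137);grab('scene')"
```

```text
d [0.12 0.12 0.15] yaw 0 cur psi -153.3 tilt [ 0.002  0.    -1.   ] tcp [0.5299 0.0013 0.1385] j7 -1.83 t 17.275 F [ 5.8  0.9 -0.2] M [ 0.6  -1.66  0.05] w 0.0127
d [0.12 0.12 0.15] yaw 0 cur psi -153.3 tilt [ 0.002  0.    -1.   ] tcp [0.5298 0.0013 0.1385] j7 -1.83 t 17.325 F [ 5.6  2.2 -0.3] M [ 0.59 -1.67  0.1 ] w 0.0129
d [0.12 0.12 0.16] yaw 0 cur psi -153.3 tilt [ 0.002  0.    -1.   ] tcp [0.5299 0.0013 0.1386] j7 -1.83 t 17.375 F [ 5.7  1.9 -0.7] M [ 0.6  -1.63  0.03] w 0.0125
```

send_rows([
  {"dx":0,"dy":0,"dz":0,"yaw":0,"gripper":0.5},
  {"dx":0,"dy":0,"dz":0,"yaw":0,"gripper":0.5},
  {"dx":0,"dy":0,"dz":0,"yaw":0,"gripper":0.5},
  {"dx":0,"dy":0,"dz":-3,"yaw":0,"gripper":0.5},
  {"dx":0,"dy":0,"dz":-6,"yaw":0,"gripper":0.5},
])

```text
clock: 18.05
tcp_pos: [0.5282, 0.001, 0.1986]
orientation: [2.671, -1.651, -0.001]
contact_force: [1.2, -0.2, -0.3]
grip_width: 0.0426
gripper_force: 0.0
```

send_rows([
  {"dx":0,"dy":0,"dz":0,"yaw":-50,"gripper":0.5},
  {"dx":0,"dy":0,"dz":0,"yaw":-50,"gripper":0.5},
  {"dx":0,"dy":0,"dz":0,"yaw":-50,"gripper":0.5},
  {"dx":0,"dy":0,"dz":0,"yaw":-50,"gripper":0.5},
  {"dx":0,"dy":0,"dz":0,"yaw":-50,"gripper":0.5},
])

```text
clock: 18.68
tcp_pos: [0.5283, 0.0011, 0.1983]
orientation: [-3.121, 0.36, 0.001]
contact_force: [-0.6, 0.1, -0.7]
grip_width: 0.043
gripper_force: 0.0
```

```bash
python3 - <<'E'
from meas import *
go(.5293,-.0003,.2)
f=grab('scene','s5'); P=cloud(f); H,S,V=hsv(f)
m=((H<6)|(H>174))&(S>140)&(f['depth']>0)&(np.hypot(P[...,0]-.53,P[...,1])<.06)&(P[...,2]>.1)
q=P[m]; t=q[q[:,2]>.128]; w,e=np.linalg.eigh(np.cov(t[:,:2].T)); print(len(q),q[:,2].max(),np.percentile(q[:,2],97),t.mean(0),'yaw',np.degrees(np.arctan2(e[1,1],e[0,1]))%180,w**.5)
b=f['color'][200:290,290:380]
cv2.imwrite('pics/c6.png',cv2.resize(b,(540,540),interpolation=cv2.INTER_CUBIC)[...,::-1])
E
```

```text
d [ 0.13  0.12 -0.17] yaw 0 cur psi -103.2 tilt [-0.001  0.    -1.   ] tcp [0.5283 0.0011 0.1983] j7 -1.22 t 18.675 F [-0.6  0.1 -0.7] M [-0.02 -0.01  0.02] w 0.043
88 0.14214587761426284 0.14077780600557294 [0.5247 0.0078 0.1364] yaw 117.54575761540998 [0.0036 0.021 ]
```

View pics/c6.png

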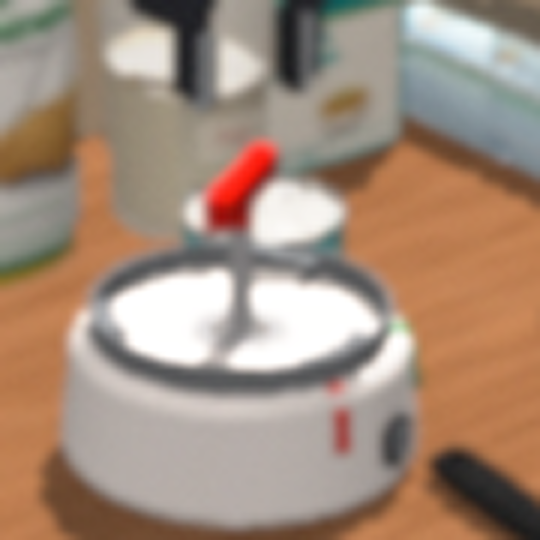

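The key stands freely in the socket (shaft base at (235,325)), with its bar heading about 117°, so it did follow the tool. I'll regrasp half a turn back and turn once more to confirm the stop.

send_rows([
  {"dx":0,"dy":0,"dz":0,"yaw":-50,"gripper":0.5},
  {"dx":0,"dy":0,"dz":0,"yaw":-50,"gripper":0.5},
  {"dx":0,"dy":0,"dz":0,"yaw":-50,"gripper":0.5},
  {"dx":0,"dy":0,"dz":0,"yaw":-50,"gripper":0.5},
  {"dx":0,"dy":0,"dz":0,"yaw":-50,"gripper":0.5},
])

```text
clock: 19.35
tcp_pos: [0.5284, 0.001, 0.1982]
orientation: [-2.981, -0.989, 0.001]
contact_force: [-0.4, 0.2, 0.0]
grip_width: 0.0429
gripper_force: 0.0
```

send_rows([
  {"dx":0,"dy":0,"dz":0,"yaw":-50,"gripper":0.5},
  {"dx":0,"dy":0,"dz":0,"yaw":-50,"gripper":0.5},
  {"dx":0,"dy":0,"dz":0,"yaw":-50,"gripper":0.5},
  {"dx":0,"dy":0,"dz":0,"yaw":-50,"gripper":0.5},
  {"dx":0,"dy":0,"dz":0,"yaw":-50,"gripper":0.5},
])

```text
clock: 19.98
tcp_pos: [0.5283, 0.0009, 0.1981]
orientation: [-2.284, -2.156, 0.001]
contact_force: [0.0, 0.1, -0.0]
grip_width: 0.0428
gripper_force: 0.0
```

send_rows([
  {"dx":0,"dy":0,"dz":0,"yaw":-30,"gripper":0.5},
  {"dx":0,"dy":0,"dz":0,"yaw":-30,"gripper":0.5},
  {"dx":0,"dy":0,"dz":0,"yaw":-30,"gripper":0.5},
  {"dx":0,"dy":0,"dz":0,"yaw":-30,"gripper":0.5},
  {"dx":0,"dy":0,"dz":0,"yaw":-30,"gripper":0.5},
])

```text
clock: 20.6
tcp_pos: [0.5286, 0.0011, 0.1981]
orientation: [-1.657, -2.669, 0.001]
contact_force: [0.2, -0.4, -0.2]
grip_width: 0.043
gripper_force: 0.0
```

```bash
python3 -c "
from meas import *
go(.530,.0013,.139,27)"
```

```text
d [-0.04  0.14  5.91] yaw -0.7 cur psi 26.3 tilt [-0.001 -0.    -1.   ] tcp [0.5286 0.0011 0.1981] j7 0.61 t 20.6 F [ 0.2 -0.4 -0.2] M [-0.02 -0.02 -0.  ] w 0.043
```

send_rows([
  {"dx":0,"dy":0.1,"dz":3,"yaw":0,"gripper":0.5},
  {"dx":0,"dy":0.1,"dz":5.9,"yaw":0,"gripper":0.5},
  {"dx":0,"dy":0.1,"dz":5.9,"yaw":0,"gripper":0.5},
])

```text
clock: 20.98
tcp_pos: [0.5281, 0.0017, 0.1376]
orientation: [-1.653, -2.668, 0.005]
contact_force: [0.4, 0.2, 0.5]
grip_width: 0.0426
gripper_force: 0.0
```

send_rows([
  {"dx":0,"dy":0,"dz":0,"yaw":0,"gripper":0.1},
  {"dx":0,"dy":0,"dz":0,"yaw":0,"gripper":0.1},
  {"dx":0,"dy":0,"dz":0,"yaw":0,"gripper":0.1},
  {"dx":0,"dy":0,"dz":0,"yaw":0,"gripper":0.1},
  {"dx":0,"dy":0,"dz":0,"yaw":0,"gripper":0.1},
], force=60)

```text
clock: 21.6
tcp_pos: [0.5304, 0.0017, 0.1406]
orientation: [1.651, 2.671, 0.002]
contact_force: [-1.2, -1.0, 6.4]
grip_width: 0.0127
gripper_force: 59.1
```

```bash
python3 -c "
from meas import *
go(.530,.0013,.139,27)"
```

```text
d [-0.01 -0.06  0.16] yaw -0.4 cur psi 26.6 tilt [ 0.002  0.001 -1.   ] tcp [0.5304 0.0017 0.1406] j7 0.68 t 21.6 F [-1.2 -1.   6.4] M [-0.2   0.38  0.06] w 0.0127
```

send_rows([
  {"dx":0,"dy":0,"dz":0,"yaw":5,"gripper":0.1},
  {"dx":0,"dy":0,"dz":0,"yaw":10,"gripper":0.1},
  {"dx":0,"dy":0,"dz":0,"yaw":10,"gripper":0.1},
])

```text
clock: 21.98
tcp_pos: [0.5305, 0.0017, 0.1404]
orientation: [1.88, 2.516, 0.002]
contact_force: [-1.1, -1.3, 5.9]
grip_width: 0.013
gripper_force: 59.0
```

```bash
python3 -c "
from meas import *
go(.530,.0013,.139,27)"
```

```text
d [-0.02 -0.06  0.14] yaw -10.5 cur psi 16.5 tilt [ 0.002  0.    -1.   ] tcp [0.5305 0.0017 0.1404] j7 0.54 t 21.975 F [-1.1 -1.3  5.9] M [-0.17  0.35 -0.1 ] w 0.013
```

send_rows([
  {"dx":0,"dy":0,"dz":0,"yaw":5,"gripper":0.1},
  {"dx":0,"dy":0,"dz":0,"yaw":10,"gripper":0.1},
  {"dx":0,"dy":0,"dz":0,"yaw":10,"gripper":0.1},
])

```text
clock: 22.35
tcp_pos: [0.5304, 0.0017, 0.1402]
orientation: [2.089, 2.344, 0.002]
contact_force: [-1.0, -0.4, 5.4]
grip_width: 0.0126
gripper_force: 59.0
```

```bash
python3 -c "
from meas import *
go(.530,.0013,.139,27)"
```

```text
d [-0.04 -0.05  0.12] yaw -20.4 cur psi 6.6 tilt [ 0.002  0.    -1.   ] tcp [0.5304 0.0017 0.1402] j7 0.39 t 22.35 F [-1.  -0.4  5.4] M [-0.12  0.25 -0.12] w 0.0126
```

send_rows([
  {"dx":0,"dy":0,"dz":0,"yaw":5,"gripper":0.1},
  {"dx":0,"dy":0,"dz":0,"yaw":10,"gripper":0.1},
  {"dx":0,"dy":0,"dz":0,"yaw":10,"gripper":0.1},
])

```text
clock: 22.72
tcp_pos: [0.5299, 0.0019, 0.1394]
orientation: [2.284, 2.156, 0.001]
contact_force: [0.6, -0.3, -0.5]
grip_width: 0.0125
gripper_force: 58.4
```

```bash
python3 -c "
from meas import *
go(.530,.0013,.139,27)"
```

```text
d [-0.06  0.01  0.04] yaw -30.3 cur psi -3.3 tilt [ 0.001 -0.    -1.   ] tcp [0.5299 0.0019 0.1394] j7 0.26 t 22.725 F [ 0.6 -0.3 -0.5] M [-0.06 -0.22  0.01] w 0.0125
```

The torque pattern repeats every 60°, so the hex rides over the flats once the bolt is at its stop. To leave the bolt tight, I'll turn it again in small steps and stop as soon as the torque is clearly above 0.15 N m.

send_rows([
  {"dx":0,"dy":0,"dz":0,"yaw":3,"gripper":0.1},
  {"dx":0,"dy":0,"dz":0,"yaw":6,"gripper":0.1},
  {"dx":0,"dy":0,"dz":0,"yaw":6,"gripper":0.1},
])

```text
clock: 23.1
tcp_pos: [0.5299, 0.0018, 0.1394]
orientation: [2.393, 2.034, 0.001]
contact_force: [1.5, -0.2, 0.0]
grip_width: 0.0126
gripper_force: 58.4
```

```bash
python3 -c "
from meas import *
go(.530,.0013,.139,27)"
```

```text
d [-0.05  0.01  0.04] yaw -36.3 cur psi -9.3 tilt [ 0.001 -0.    -1.   ] tcp [0.5299 0.0018 0.1394] j7 0.17 t 23.1 F [ 1.5 -0.2  0. ] M [-0.17 -0.19 -0.03] w 0.0126
```

send_rows([
  {"dx":0,"dy":0,"dz":0,"yaw":3,"gripper":0.1},
  {"dx":0,"dy":0,"dz":0,"yaw":5,"gripper":0.1},
  {"dx":0,"dy":0,"dz":0,"yaw":5,"gripper":0.1},
])

```text
clock: 23.48
tcp_pos: [0.5301, 0.0018, 0.1394]
orientation: [2.481, 1.926, 0.001]
contact_force: [1.2, -0.3, -0.2]
grip_width: 0.0125
gripper_force: 58.5
```

```bash
python3 -c "
from meas import *
go(.530,.0013,.139,27)"
```

```text
d [-0.05  0.    0.04] yaw -41.4 cur psi -14.4 tilt [ 0.001 -0.    -1.   ] tcp [0.5301 0.0018 0.1394] j7 0.1 t 23.475 F [ 1.2 -0.3 -0.2] M [-0.18 -0.43  0.02] w 0.0125
```

send_rows([
  {"dx":0,"dy":0,"dz":0,"yaw":2,"gripper":0.1},
  {"dx":0,"dy":0,"dz":0,"yaw":3,"gripper":0.1},
  {"dx":0,"dy":0,"dz":0,"yaw":3,"gripper":0.1},
])

```text
clock: 23.85
tcp_pos: [0.53, 0.0018, 0.1394]
orientation: [2.532, 1.859, 0.001]
contact_force: [2.1, -1.0, -0.4]
grip_width: 0.0129
gripper_force: 58.6
```

```bash
python3 -c "
from meas import *
go(.530,.0013,.139,27)"
```

```text
d [-0.05  0.02  0.04] yaw -44.4 cur psi -17.4 tilt [ 0.001 -0.    -1.   ] tcp [0.53   0.0018 0.1394] j7 0.06 t 23.85 F [ 2.1 -1.  -0.4] M [-0.19 -0.61  0.08] w 0.0129
```

send_rows([
  {"dx":0,"dy":0,"dz":0,"yaw":2,"gripper":0.1},
  {"dx":0,"dy":0,"dz":0,"yaw":4,"gripper":0.1},
  {"dx":0,"dy":0,"dz":0,"yaw":4,"gripper":0.1},
])

```text
clock: 24.22
tcp_pos: [0.5299, 0.0018, 0.1394]
orientation: [2.596, 1.769, 0.0]
contact_force: [2.5, -0.7, 1.5]
grip_width: 0.0129
gripper_force: 58.8
```

```bash
python3 -c "
from meas import *
go(.530,.0013,.139,27)"
```

```text
d [-0.04  0.02  0.04] yaw -48.5 cur psi -21.5 tilt [ 0. -0. -1.] tcp [0.5299 0.0018 0.1394] j7 0.0 t 24.225 F [ 2.5 -0.7  1.5] M [-0.29 -0.66  0.23] w 0.0129
```

send_rows([
  {"dx":0,"dy":0,"dz":0,"yaw":2,"gripper":0.1},
  {"dx":0,"dy":0,"dz":0,"yaw":4,"gripper":0.1},
  {"dx":0,"dy":0,"dz":0,"yaw":4,"gripper":0.1},
])

```text
clock: 24.6
tcp_pos: [0.5299, 0.0018, 0.1394]
orientation: [2.656, 1.677, 0.0]
contact_force: [2.3, -1.2, 3.0]
grip_width: 0.0131
gripper_force: 59.1
```

```bash
python3 -c "
from meas import *
go(.530,.0013,.139,27)"
```

```text
d [-0.04  0.03  0.04] yaw -52.5 cur psi -25.5 tilt [ 0. -0. -1.] tcp [0.5299 0.0018 0.1394] j7 -0.05 t 24.6 F [ 2.3 -1.2  3. ] M [-0.31 -0.7   0.36] w 0.0131
```

send_rows([
  {"dx":0,"dy":0,"dz":0,"yaw":2,"gripper":0.1},
  {"dx":0,"dy":0,"dz":0,"yaw":2,"gripper":0.1},
  {"dx":0,"dy":0,"dz":0,"yaw":2,"gripper":0.1},
])

```text
clock: 24.98
tcp_pos: [0.5298, 0.0018, 0.1394]
orientation: [2.685, 1.631, 0.0]
contact_force: [3.1, -0.9, 2.7]
grip_width: 0.0127
gripper_force: 59.1
```

```bash
python3 -c "
from meas import *
for i in range(3): go(.530,.0013,.139,27); grab('scene')"
```

```text
d [-0.03  0.03  0.04] yaw -54.4 cur psi -27.4 tilt [ 0. -0. -1.] tcp [0.5298 0.0018 0.1394] j7 -0.08 t 24.975 F [ 3.1 -0.9  2.7] M [-0.32 -0.78  0.32] w 0.0127
d [-0.03  0.04  0.04] yaw -54.4 cur psi -27.4 tilt [ 0.  0. -1.] tcp [0.5298 0.0018 0.1394] j7 -0.08 t 25.025 F [ 3.6 -1.2  2.6] M [-0.37 -0.72  0.35] w 0.013
d [-0.04  0.04  0.04] yaw -54.4 cur psi -27.4 tilt [ 0.  0. -1.] tcp [0.5298 0.0018 0.1394] j7 -0.08 t 25.075 F [ 3.5 -1.4  2.4] M [-0.32 -0.72  0.37] w 0.0129
```

A steady 0.35 N m, well above the turning torque of 0.15 N m, confirms the bolt is tight against its stop. Next I ease the torque off within the play, lift the key out and carry it back to the stand.

send_rows([
  {"dx":0,"dy":0,"dz":0,"yaw":-4,"gripper":0.1},
  {"dx":0,"dy":0,"dz":0,"yaw":-8,"gripper":0.1},
  {"dx":0,"dy":0,"dz":-1.5,"yaw":-8,"gripper":0.1},
  {"dx":0,"dy":0,"dz":-3.5,"yaw":-8,"gripper":0.1},
  {"dx":0,"dy":0,"dz":-8,"yaw":-8,"gripper":0.1},
])

```text
clock: 25.75
tcp_pos: [0.5266, 0.0024, 0.2178]
orientation: [-2.562, -1.811, 0.011]
contact_force: [0.2, 0.4, 0.1]
grip_width: 0.013
gripper_force: 64.4
```

send_rows([
  {"dx":0,"dy":0,"dz":-1,"yaw":0,"gripper":0.1},
  {"dx":0,"dy":0,"dz":-1,"yaw":0,"gripper":0.1},
])

```text
clock: 26.0
tcp_pos: [0.5288, 0.0024, 0.2289]
orientation: [-2.563, -1.814, 0.001]
contact_force: [0.3, 0.8, -0.2]
grip_width: 0.0131
gripper_force: 64.4
```

```bash
python3 -c "
from meas import *
go(.372,.261,.225)"
```

```text
d [ 19.17 -23.39   0.44] yaw 0 cur psi -19.4 tilt [-0.001  0.001 -1.   ] tcp [0.5288 0.0024 0.2289] j7 -0.09 t 26.0 F [ 0.3  0.8 -0.2] M [-0.03 -0.04  0.04] w 0.0131
```

send_rows([
  {"dx":2,"dy":-2.5,"dz":0,"yaw":0,"gripper":0.1},
  {"dx":5,"dy":-6.1,"dz":0,"yaw":0,"gripper":0.1},
  {"dx":8.5,"dy":-10.4,"dz":0,"yaw":0,"gripper":0.1},
  {"dx":12,"dy":-14.6,"dz":0,"yaw":0,"gripper":0.1},
  {"dx":15.5,"dy":-18.9,"dz":0,"yaw":0,"gripper":0.1},
])

```text
clock: 26.62
tcp_pos: [0.4005, 0.2118, 0.2279]
orientation: [-2.564, -1.815, 0.005]
contact_force: [-0.2, 0.4, -0.5]
grip_width: 0.0127
gripper_force: 64.4
```

send_rows([
  {"dx":2.5,"dy":-3.1,"dz":0,"yaw":0,"gripper":0.1},
  {"dx":3.7,"dy":-4.5,"dz":0,"yaw":0,"gripper":0.1},
  {"dx":3.7,"dy":-4.5,"dz":0.5,"yaw":0,"gripper":0.1},
  {"dx":3.7,"dy":-4.5,"dz":0.5,"yaw":0,"gripper":0.1},
  {"dx":3.7,"dy":-4.5,"dz":0.5,"yaw":0,"gripper":0.1},
])

```text
clock: 27.25
tcp_pos: [0.3733, 0.2594, 0.2239]
orientation: [2.566, 1.811, -0.001]
contact_force: [-0.1, -0.5, -0.6]
grip_width: 0.0127
gripper_force: 64.4
```

```bash
python3 - <<'E'
from meas import *
go(.372,.261,.165)
f=grab('scene','s6'); g=grab('top','t6')
cv2.imwrite('pics/c7.png',np.hstack([cv2.resize(f['color'][240:350,240:350],(400,400),interpolation=cv2.INTER_CUBIC),cv2.resize(g['color'][270:345,180:255],(400,400))])[...,::-1])
E
```

```text
d [ 0.12 -0.18  5.89] yaw 0 cur psi -19.6 tilt [-0.    -0.001 -1.   ] tcp [0.3733 0.2594 0.2239] j7 -0.83 t 27.25 F [-0.1 -0.5 -0.6] M [ 0.01 -0.02 -0.03] w 0.0127
```

View pics/c7.png

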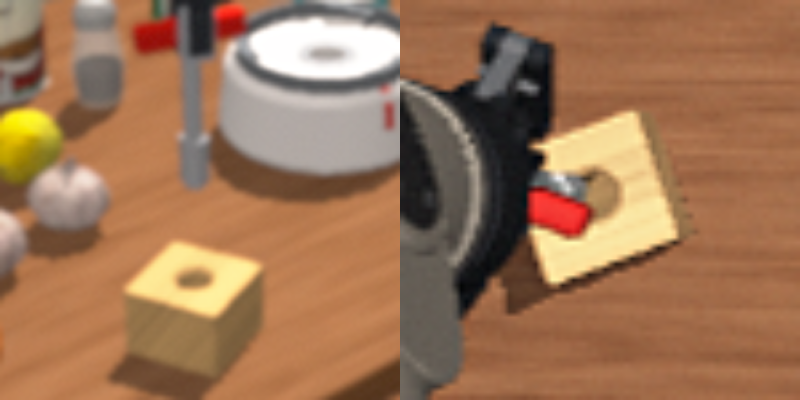

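The key hangs over the stand, with the hole at crop (193,277) in the scene view and (603,192) in the top view. I'll check the hole position with rays from both views.

```bash
python3 - <<'E'
from meas import *
for n,u,v in (('t6',180+203*.1875,270+192*.1875),('s6',240+193*.275,240+277*.275)):
    f=pickle.load(open(n+'.pkl','rb')); print(n,plane(f,u,v,.045))
# key tip axis in scene, tip centre approx crop (193,183)
f=pickle.load(open('s6.pkl','rb')); print('tip ray at z=.110',plane(f,240+193*.275,240+182*.275,.110))
E
```

```text
t6 [0.373  0.2559 0.045 ]
s6 [0.3694 0.2654 0.045 ]
tip ray at z=.110 [0.3725 0.2611 0.11  ]
```

send_rows([
  {"dx":0,"dy":0,"dz":3,"yaw":0,"gripper":0.1},
  {"dx":0,"dy":0,"dz":5.3,"yaw":0,"gripper":0.1},
  {"dx":0,"dy":0,"dz":5.3,"yaw":0,"gripper":0.1},
  {"dx":0,"dy":0,"dz":5.3,"yaw":0,"gripper":0.1},
])

```text
clock: 27.85
tcp_pos: [0.3736, 0.2607, 0.172]
orientation: [2.565, 1.814, 0.001]
contact_force: [0.0, 0.9, -1.4]
grip_width: 0.0128
gripper_force: 64.3
```

```bash
python3 -c "
from meas import *
go(.372,.261,.1225)"
```

```text
d [-0.03 -0.16  4.95] yaw 0 cur psi -19.5 tilt [ 0.001  0.    -1.   ] tcp [0.3736 0.2607 0.172 ] j7 -0.71 t 27.85 F [ 0.   0.9 -1.4] M [-0.04  0.02 -0.02] w 0.0128
```

send_rows([
  {"dx":0,"dy":-0.15,"dz":0,"yaw":0,"gripper":0.1},
  {"dx":0,"dy":-0.15,"dz":0.6,"yaw":0,"gripper":0.1},
  {"dx":0,"dy":-0.15,"dz":1.2,"yaw":0,"gripper":0.1},
  {"dx":0,"dy":-0.15,"dz":1.8,"yaw":0,"gripper":0.1},
  {"dx":0,"dy":-0.15,"dz":2.2,"yaw":0,"gripper":0.1},
])

```text
clock: 28.48
tcp_pos: [0.3714, 0.2612, 0.1488]
orientation: [2.565, 1.814, -0.001]
contact_force: [-0.1, 0.2, -0.7]
grip_width: 0.0127
gripper_force: 64.4
```

```bash
python3 -c "
from meas import *
go(.372,.261,.1225)"
```

```text
d [0.01 0.06 2.63] yaw 0 cur psi -19.4 tilt [-0. -0. -1.] tcp [0.3714 0.2612 0.1488] j7 -0.67 t 28.475 F [-0.1  0.2 -0.7] M [ 0.06  0.12 -0.03] w 0.0127
```

send_rows([
  {"dx":0,"dy":0,"dz":1,"yaw":0,"gripper":0.1},
  {"dx":0,"dy":0,"dz":2,"yaw":0,"gripper":0.1},
  {"dx":0,"dy":0,"dz":2.5,"yaw":0,"gripper":0.1},
  {"dx":0,"dy":0,"dz":2.6,"yaw":0,"gripper":0.1},
])

```text
clock: 28.98
tcp_pos: [0.3718, 0.2613, 0.1234]
orientation: [-2.564, -1.814, 0.0]
contact_force: [-1.9, -0.9, 14.8]
grip_width: 0.0129
gripper_force: 66.6
```

send_rows([
  {"dx":0,"dy":0,"dz":0,"yaw":0,"gripper":0.5},
  {"dx":0,"dy":0,"dz":0,"yaw":0,"gripper":0.5},
  {"dx":0,"dy":0,"dz":0,"yaw":0,"gripper":0.5},
  {"dx":0,"dy":0,"dz":-4,"yaw":0,"gripper":0.5},
  {"dx":0,"dy":0,"dz":-10,"yaw":0,"gripper":0.5},
])

```text
clock: 29.6
tcp_pos: [0.3708, 0.2605, 0.2234]
orientation: [2.563, 1.813, -0.005]
contact_force: [0.1, 1.5, 0.8]
grip_width: 0.0428
gripper_force: 0.0
```

```bash
python3 -c "
from meas import *
go(.4148,-.2655,.24,58.5)"
```

```text
d [-48.13  21.67  -1.45] yaw -78.0 cur psi -19.5 tilt [-0.001 -0.004 -1.   ] tcp [0.3708 0.2605 0.2234] j7 -0.83 t 29.6 F [0.1 1.5 0.8] M [ 0.08 -0.    0.03] w 0.0428
```

```bash
python3 -c "
from meas import *
go(.50,0,.23,-75); f=grab('scene','s7'); P=cloud(f);H,S,V=hsv(f)
m=((H<6)|(H>174))&(S>140)&(f['depth']>0)&(np.hypot(P[...,0]-.372,P[...,1]-.261)<.06)&(P[...,2]>.07)
print(P[m].mean(0),P[m].max(0))"
```

```text
d [-20.26  20.86  -0.57] yaw 55.5 cur psi -19.5 tilt [-0.001 -0.004 -1.   ] tcp [0.3708 0.2605 0.2234] j7 -0.83 t 29.6 F [0.1 1.5 0.8] M [ 0.08 -0.    0.03] w 0.0428
[0.3681 0.2662 0.1158] [0.3865 0.2995 0.1242]
```

Key stands in the stand as before (bar top 0.124). On to the bowl.

send_rows([
  {"dx":-20.3,"dy":20.9,"dz":-1,"yaw":52,"gripper":0.5},
  {"dx":-20.3,"dy":20.9,"dz":-1,"yaw":52,"gripper":0.5},
  {"dx":-20.3,"dy":20.9,"dz":-1,"yaw":52,"gripper":0.5},
  {"dx":-20.3,"dy":20.9,"dz":-1,"yaw":52,"gripper":0.5},
  {"dx":-20.3,"dy":20.9,"dz":-1,"yaw":52,"gripper":0.5},
])

```text
clock: 30.28
tcp_pos: [0.5019, -0.0025, 0.2336]
orientation: [3.102, 0.495, 0.002]
contact_force: [0.6, 0.3, -0.3]
grip_width: 0.0427
gripper_force: 0.0
```

```bash
python3 -c "
from meas import *
go(.4154,-.2647,.2,-121.7)"
```

```text
d [-16.38  22.23   3.36] yaw 49.8 cur psi -71.9 tilt [ 0.001 -0.    -1.   ] tcp [ 0.5019 -0.0025  0.2336] j7 -0.89 t 30.275 F [ 0.6  0.3 -0.3] M [ 0.04 -0.07  0.  ] w 0.0427
```

send_rows([
  {"dx":-16.4,"dy":22.2,"dz":2,"yaw":50,"gripper":0.5},
  {"dx":-16.4,"dy":22.2,"dz":2,"yaw":50,"gripper":0.5},
  {"dx":-16.4,"dy":22.2,"dz":2,"yaw":50,"gripper":0.5},
  {"dx":-16.4,"dy":22.2,"dz":2,"yaw":50,"gripper":0.5},
  {"dx":-16.4,"dy":22.2,"dz":2,"yaw":50,"gripper":0.5},
])

```text
clock: 30.9
tcp_pos: [0.4143, -0.2656, 0.2134]
orientation: [3.019, -0.865, 0.001]
contact_force: [0.3, -0.2, -0.0]
grip_width: 0.0427
gripper_force: 0.0
```

send_rows([
  {"dx":0,"dy":0,"dz":2,"yaw":0,"gripper":0.6},
  {"dx":0,"dy":0,"dz":5,"yaw":0,"gripper":0.6},
  {"dx":0,"dy":0,"dz":5,"yaw":0,"gripper":0.6},
])

```text
clock: 31.28
tcp_pos: [0.4151, -0.2618, 0.162]
orientation: [-3.023, 0.852, 0.005]
contact_force: [0.7, 0.3, -0.0]
grip_width: 0.0511
gripper_force: 0.0
```

```bash
python3 - <<'E'
from meas import *
go(.4154,-.2647,.066,-121.7)
f=grab('scene','s8'); g=grab('top','t8')
cv2.imwrite('pics/c8.png',np.hstack([cv2.resize(f['color'][180:280,360:460],(400,400),interpolation=cv2.INTER_CUBIC),cv2.resize(g['color'][225:315,400:490],(400,400))])[...,::-1])
E
```

```text
d [0.21 0.23 9.6 ] yaw 0.2 cur psi -121.5 tilt [-0.003  0.001 -1.   ] tcp [ 0.4151 -0.2618  0.162 ] j7 -0.98 t 31.275 F [ 0.7  0.3 -0. ] M [ 0.   -0.02 -0.03] w 0.0511
```

View pics/c8.png

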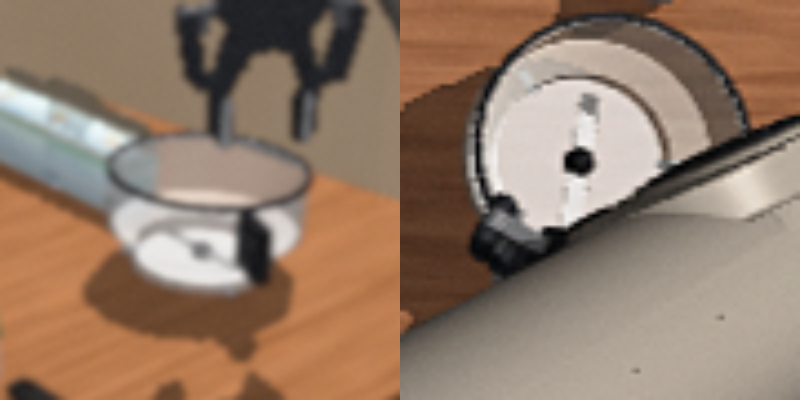

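The gripper is above the black handle (crop (255,245)) and straddles it.

send_rows([
  {"dx":0,"dy":0,"dz":3,"yaw":0,"gripper":0.6},
  {"dx":0,"dy":0,"dz":6,"yaw":0,"gripper":0.6},
  {"dx":0,"dy":0,"dz":8,"yaw":0,"gripper":0.6},
  {"dx":0,"dy":0,"dz":9.4,"yaw":0,"gripper":0.6},
  {"dx":0,"dy":0,"dz":9.4,"yaw":0,"gripper":0.6},
])

```text
clock: 32.0
tcp_pos: [0.4165, -0.2624, 0.0694]
orientation: [3.024, -0.851, -0.0]
contact_force: [-0.0, -0.3, 1.0]
grip_width: 0.0512
gripper_force: 0.0
```

```bash
python3 -c "
from meas import *
go(.4154,-.2647,.066,-121.7)"
```

```text
d [0.03 0.25 0.34] yaw 0.3 cur psi -121.4 tilt [-0. -0. -1.] tcp [ 0.4165 -0.2624  0.0694] j7 -0.84 t 32.0 F [-0.  -0.3  1. ] M [ 0.01  0.   -0.04] w 0.0512
```

send_rows([
  {"dx":0,"dy":0,"dz":0,"yaw":0,"gripper":0.1},
  {"dx":0,"dy":0,"dz":0,"yaw":0,"gripper":0.1},
  {"dx":0,"dy":0,"dz":0,"yaw":0,"gripper":0.1},
  {"dx":0,"dy":0,"dz":0,"yaw":0,"gripper":0.1},
  {"dx":0,"dy":0,"dz":0,"yaw":0,"gripper":0.1},
], force=80)

```text
clock: 32.62
tcp_pos: [0.4167, -0.2629, 0.0701]
orientation: [3.024, -0.851, 0.002]
contact_force: [-1.2, 0.4, 6.4]
grip_width: 0.015
gripper_force: 77.8
```

```bash
python3 -c "
from meas import *
go(.4154,-.2647,.066,-121.7)"
```

```text
d [-0.01  0.22  0.41] yaw 0.2 cur psi -121.5 tilt [ 0.001 -0.001 -1.   ] tcp [ 0.4167 -0.2629  0.0701] j7 -0.84 t 32.625 F [-1.2  0.4  6.4] M [-0.03  0.18  0.03] w 0.015
```

send_rows([
  {"dx":0,"dy":0,"dz":-2,"yaw":0,"gripper":0.1},
  {"dx":0,"dy":0,"dz":-5,"yaw":0,"gripper":0.1},
  {"dx":0,"dy":0,"dz":-9,"yaw":0,"gripper":0.1},
  {"dx":0,"dy":0,"dz":-12,"yaw":0,"gripper":0.1},
  {"dx":0,"dy":0,"dz":-12,"yaw":0,"gripper":0.1},
])

```text
clock: 33.25
tcp_pos: [0.4171, -0.2627, 0.1908]
orientation: [-3.024, 0.85, -0.005]
contact_force: [0.1, 0.2, -2.6]
grip_width: 0.0152
gripper_force: 78.2
```

```bash
python3 - <<'E'
from meas import *
go(.4604,-.0672,.19,-45.5)
f=grab('scene','s9');P=cloud(f);z=P[...,2]
r=P[(f['depth']>0)&(np.hypot(P[...,0]-.498,P[...,1]+.313)<.078)&(z>.1)&(z<.24)]; print(len(r), np.percentile(r[:,2],[2,50,98]))
E
```

```text
d [ -6.5  -18.94   0.08] yaw -75.9 cur psi -121.4 tilt [ 0.003 -0.001 -1.   ] tcp [ 0.4171 -0.2627  0.1908] j7 -1.02 t 33.25 F [ 0.1  0.2 -2.6] M [ 0.09  0.14 -0.03] w 0.0152
879 [0.1212 0.1662 0.2001]
```

send_rows([
  {"dx":-0.5,"dy":-2,"dz":0,"yaw":-9,"gripper":0.1},
  {"dx":-1.5,"dy":-4.5,"dz":0,"yaw":-18,"gripper":0.1},
  {"dx":-2.5,"dy":-7,"dz":0,"yaw":-27,"gripper":0.1},
  {"dx":-3.5,"dy":-9.5,"dz":0,"yaw":-36,"gripper":0.1},
  {"dx":-4.5,"dy":-12,"dz":0,"yaw":-45,"gripper":0.1},
])

```text
clock: 33.92
tcp_pos: [0.4395, -0.1352, 0.1881]
orientation: [-3.118, -0.379, 0.003]
contact_force: [-0.3, 0.4, -2.7]
grip_width: 0.0149
gripper_force: 78.4
```

```bash
python3 -c "
from meas import *
go(.4604,-.0672,.19,-45.5)"
```

```text
d [ 3.66 -6.1  -0.19] yaw -30.6 cur psi -76.1 tilt [-0.002  0.    -1.   ] tcp [ 0.4395 -0.1352  0.1881] j7 -0.68 t 33.925 F [-0.3  0.4 -2.7] M [-0.02  0.16  0.02] w 0.0149
```

send_rows([
  {"dx":1,"dy":-2,"dz":0,"yaw":-8,"gripper":0.1},
  {"dx":2,"dy":-4,"dz":0,"yaw":-16,"gripper":0.1},
  {"dx":3,"dy":-5.5,"dz":0,"yaw":-24,"gripper":0.1},
  {"dx":3.7,"dy":-6.1,"dz":0,"yaw":-30.5,"gripper":0.1},
  {"dx":3.7,"dy":-6.1,"dz":0,"yaw":-30.5,"gripper":0.1},
])

```text
clock: 34.55
tcp_pos: [0.4615, -0.0679, 0.1883]
orientation: [-2.911, -1.179, 0.003]
contact_force: [0.5, -0.1, -2.2]
grip_width: 0.015
gripper_force: 78.3
```

send_rows([
  {"dx":0,"dy":0,"dz":1,"yaw":0,"gripper":0.1},
  {"dx":0,"dy":0,"dz":2,"yaw":0,"gripper":0.1},
  {"dx":0,"dy":0,"dz":2.5,"yaw":0,"gripper":0.1},
  {"dx":0,"dy":0,"dz":2.5,"yaw":0,"gripper":0.1},
  {"dx":0,"dy":0,"dz":2.5,"yaw":0,"gripper":0.1},
])

```text
clock: 35.17
tcp_pos: [0.4623, -0.0687, 0.1644]
orientation: [2.912, 1.178, 0.0]
contact_force: [0.8, -0.0, -2.9]
grip_width: 0.0148
gripper_force: 78.3
```

```bash
python3 - <<'E'
from meas import *
go(.4604,-.0672,.13,-45.5)
f=grab('scene','s10'); g=grab('top','t10')
for h in (f,g):
    P=cloud(h);z=P[...,2]; q=P[(h['depth']>0)&(z>.162)&(z<.185)&(np.hypot(P[...,0]-.53,P[...,1])<.084)]; print(len(q),circ(q),circ(q,.0765),np.median(q[:,2]))
cv2.imwrite('pics/c9.png',np.hstack([cv2.resize(f['color'][180:300,270:390],(400,400),interpolation=cv2.INTER_CUBIC),cv2.resize(g['color'][200:300,270:370],(400,400))])[...,::-1])
E
```

```text
d [-0.03 -0.24  3.44] yaw -0.5 cur psi -46.0 tilt [ 0. -0. -1.] tcp [ 0.4623 -0.0687  0.1644] j7 -0.35 t 35.175 F [ 0.8 -0.  -2.9] M [-0.12  0.15 -0.  ] w 0.0148
562 [0.5315 0.0027 0.075 ] [0.5316 0.0026] 0.1693286121174707
423 [ 0.5315 -0.0029  0.0749] [ 0.5307 -0.0043] 0.17375287318745455
```

View pics/c9.png

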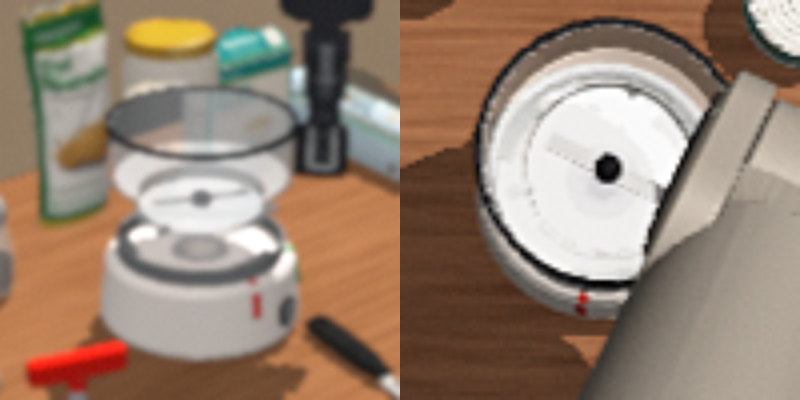

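The bowl hangs level above the base (hub at (605,167) in the top crop) but is about 3 mm off. I'll correct that while lowering it.

send_rows([
  {"dx":0,"dy":-0.3,"dz":0,"yaw":0,"gripper":0.1},
  {"dx":0,"dy":-0.3,"dz":0.8,"yaw":0,"gripper":0.1},
  {"dx":0,"dy":-0.3,"dz":1.6,"yaw":0,"gripper":0.1},
  {"dx":0,"dy":-0.3,"dz":2.2,"yaw":0,"gripper":0.1},
  {"dx":0,"dy":-0.3,"dz":2.2,"yaw":0,"gripper":0.1},
])

```text
clock: 35.9
tcp_pos: [0.4597, -0.0666, 0.1417]
orientation: [-2.912, -1.178, 0.002]
contact_force: [-0.1, -0.2, -2.4]
grip_width: 0.0152
gripper_force: 78.3
```

```bash
python3 -c "
from meas import *
go(.4604,-.0672,.13,-45.5)"
```

```text
d [0.01 0.1  1.17] yaw -0.5 cur psi -46.0 tilt [-0.001 -0.    -1.   ] tcp [ 0.4597 -0.0666  0.1417] j7 -0.32 t 35.9 F [-0.1 -0.2 -2.4] M [-0.14  0.16  0.01] w 0.0152
```

send_rows([
  {"dx":0,"dy":0,"dz":0.4,"yaw":0,"gripper":0.1},
  {"dx":0,"dy":0,"dz":0.8,"yaw":0,"gripper":0.1},
  {"dx":0,"dy":0,"dz":0.8,"yaw":0,"gripper":0.1},
])

```text
clock: 36.28
tcp_pos: [0.4599, -0.0664, 0.134]
orientation: [-2.912, -1.178, 0.001]
contact_force: [0.1, 0.4, -1.9]
grip_width: 0.0148
gripper_force: 78.3
```

```bash
python3 -c "
from meas import *
go(.4604,-.0672,.13,-45.5)"
```

```text
d [-0.02  0.09  0.4 ] yaw -0.4 cur psi -45.9 tilt [-0. -0. -1.] tcp [ 0.4599 -0.0664  0.134 ] j7 -0.3 t 36.275 F [ 0.1  0.4 -1.9] M [-0.09  0.15 -0.03] w 0.0148
```

send_rows([
  {"dx":0,"dy":0,"dz":0.2,"yaw":0,"gripper":0.1},
  {"dx":0,"dy":0,"dz":0.4,"yaw":0,"gripper":0.1},
  {"dx":0,"dy":0,"dz":0.5,"yaw":0,"gripper":0.1},
  {"dx":0,"dy":0,"dz":0.5,"yaw":0,"gripper":0.1},
])

```text
clock: 36.78
tcp_pos: [0.46, -0.0666, 0.13]
orientation: [-2.912, -1.177, -0.001]
contact_force: [-5.8, 0.6, 11.3]
grip_width: 0.0151
gripper_force: 80.5
```

```bash
cat >> meas.py <<'E'
def arc(C,angs,z=0.):
    s=status.get_obs(); p=s['tcp_pos']; R=Ro.from_rotvec(s['orientation']).as_matrix()
    v=p[:2]-C; print('r',np.hypot(*v),'dir',np.degrees(np.arctan2(v[1],v[0]))%360)
    for a in angs:
        t=-np.radians(a); w=np.array([[np.cos(t),-np.sin(t)],[np.sin(t),np.cos(t)]])@v-v
        print(a,(R.T@np.array([*w,0])*100).round(2)[:2])
E
python3 -c "
from meas import *
go(.4604,-.0672,.13,-45.5); arc(np.array([.5296,.0008]),[3,6,9,10,12,18,20,24,30])"
```

```text
d [-0.02  0.07  0.  ] yaw -0.5 cur psi -46.0 tilt [ 0.     0.001 -1.   ] tcp [ 0.46   -0.0666  0.13  ] j7 -0.29 t 36.775 F [-5.8  0.6 11.3] M [0.21 0.74 0.03] w 0.0151
r 0.09686545538253798 dir 224.1098469561886
3 [ 0.01 -0.51]
6 [ 0.05 -1.01]
9 [ 0.12 -1.52]
10 [ 0.14 -1.68]
12 [ 0.21 -2.01]
18 [ 0.47 -2.99]
20 [ 0.58 -3.31]
24 [ 0.83 -3.94]
30 [ 1.29 -4.85]
```

Seated at the expected height. I'll twist it clockwise along the arc.

send_rows([
  {"dx":0,"dy":0,"dz":-0.1,"yaw":0,"gripper":0.1},
  {"dx":0.05,"dy":-1,"dz":-0.1,"yaw":6,"gripper":0.1},
  {"dx":0.2,"dy":-2,"dz":-0.1,"yaw":12,"gripper":0.1},
  {"dx":0.45,"dy":-3,"dz":-0.1,"yaw":18,"gripper":0.1},
  {"dx":0.6,"dy":-3.3,"dz":-0.1,"yaw":20,"gripper":0.1},
])

```text
clock: 37.4
tcp_pos: [0.4414, -0.038, 0.1303]
orientation: [-3.073, -0.655, -0.0]
contact_force: [0.1, 0.6, -1.5]
grip_width: 0.015
gripper_force: 78.6
```

```bash
python3 -c "
from meas import *
go(.4604,-.0672,.13,-45.5); arc(np.array([.5296,.0008]),[5,10,15,20])"
```

```text
d [0.54 3.44 0.03] yaw -20.4 cur psi -65.9 tilt [ 0.  0. -1.] tcp [ 0.4414 -0.038   0.1303] j7 -0.63 t 37.4 F [ 0.1  0.6 -1.5] M [0.19 0.11 0.08] w 0.015
r 0.09635488125133847 dir 203.75115350847406
5 [ 0.04 -0.84]
10 [ 0.16 -1.67]
15 [ 0.34 -2.49]
20 [ 0.6  -3.29]
```

send_rows([
  {"dx":0.05,"dy":-0.85,"dz":0,"yaw":5,"gripper":0.1},
  {"dx":0.15,"dy":-1.7,"dz":0,"yaw":10,"gripper":0.1},
  {"dx":0.35,"dy":-2.5,"dz":0,"yaw":15,"gripper":0.1},
  {"dx":0.6,"dy":-3.3,"dz":0,"yaw":20,"gripper":0.1},
  {"dx":0.6,"dy":-3.3,"dz":0,"yaw":20,"gripper":0.1},
])

```text
clock: 38.02
tcp_pos: [0.4339, -0.0058, 0.1303]
orientation: [3.139, 0.115, 0.001]
contact_force: [1.2, 0.6, -2.2]
grip_width: 0.0148
gripper_force: 78.5
```

```bash
python3 -c "
from meas import *
go(.4604,-.0672,.13,-45.5); arc(np.array([.5296,.0008]),[4,8,12,16,20])"
```

```text
d [2.19 6.32 0.04] yaw -40.3 cur psi -85.8 tilt [ 0.001 -0.001 -1.   ] tcp [ 0.4339 -0.0058  0.1303] j7 -0.96 t 38.025 F [ 1.2  0.6 -2.2] M [ 0.06 -0.05  0.04] w 0.0148
r 0.09592455299346335 dir 183.92572707936523
4 [ 0.03 -0.67]
8 [ 0.1  -1.33]
12 [ 0.22 -1.99]
16 [ 0.38 -2.64]
20 [ 0.59 -3.28]
```

send_rows([
  {"dx":0.05,"dy":-0.65,"dz":0,"yaw":4,"gripper":0.1},
  {"dx":0.1,"dy":-1.35,"dz":0,"yaw":8,"gripper":0.1},
  {"dx":0.2,"dy":-2.0,"dz":0,"yaw":12,"gripper":0.1},
  {"dx":0.2,"dy":-2.0,"dz":0,"yaw":12,"gripper":0.1},
])

```text
clock: 38.52
tcp_pos: [0.4335, 0.0141, 0.1302]
orientation: [-3.134, 0.213, 0.002]
contact_force: [-2.9, 3.2, 2.1]
grip_width: 0.0152
gripper_force: 80.2
```

```bash
python3 -c "
from meas import *
go(.4604,-.0672,.13,-45.5); arc(np.array([.5296,.0008]),[2,4,6,8])"
```

```text
d [3.76 7.69 0.01] yaw -52.3 cur psi -97.8 tilt [-0.001  0.    -1.   ] tcp [0.4335 0.0141 0.1302] j7 -1.15 t 38.525 F [-2.9  3.2  2.1] M [0.34 0.48 0.01] w 0.0152
r 0.09700333361703664 dir 172.1182615924563
2 [ 0.01 -0.34]
4 [ 0.02 -0.68]
6 [ 0.05 -1.01]
8 [ 0.1  -1.35]
```

send_rows([
  {"dx":0,"dy":-0.35,"dz":0,"yaw":2,"gripper":0.1},
  {"dx":0,"dy":-0.5,"dz":0,"yaw":3,"gripper":0.1},
  {"dx":0,"dy":-0.5,"dz":0,"yaw":3,"gripper":0.1},
])

```text
clock: 38.9
tcp_pos: [0.4336, 0.0164, 0.1302]
orientation: [3.124, -0.295, -0.002]
contact_force: [-5.4, -9.3, 3.3]
grip_width: 0.0149
gripper_force: 97.2
```

```bash
python3 -c "
from meas import *
go(.4604,-.0672,.13,-45.5); arc(np.array([.5296,.0008]),[2,4])"
```

```text
d [4.19 7.71 0.05] yaw -55.3 cur psi -100.8 tilt [-0.001 -0.004 -1.   ] tcp [0.4336 0.0164 0.1302] j7 -1.2 t 38.9 F [-5.4 -9.3  3.3] M [-1.54  0.81  1.51] w 0.0149
r 0.09724995622321783 dir 170.7508822296984
2 [-0.   -0.34]
4 [ 0.01 -0.68]
```

send_rows([
  {"dx":0,"dy":-0.35,"dz":0,"yaw":2,"gripper":0.1},
  {"dx":0,"dy":-0.5,"dz":0,"yaw":3,"gripper":0.1},
  {"dx":0,"dy":-0.5,"dz":0,"yaw":3,"gripper":0.1},
])

```text
clock: 39.28
tcp_pos: [0.4338, 0.0183, 0.1303]
orientation: [3.11, -0.375, -0.001]
contact_force: [-7.1, -20.5, 5.3]
grip_width: 0.0149
gripper_force: 120.1
```

```bash
python3 -c "
from meas import *
go(.4604,-.0672,.13,-45.5); arc(np.array([.5296,.0008]),[2,4])"
```

```text
d [4.61 7.68 0.1 ] yaw -58.2 cur psi -103.7 tilt [-0.002 -0.009 -1.   ] tcp [0.4338 0.0183 0.1303] j7 -1.24 t 39.275 F [ -7.1 -20.5   5.3] M [-3.55  1.24  2.56] w 0.0149
r 0.09737770961796471 dir 169.62252247861875
2 [-0.01 -0.34]
4 [-0.02 -0.68]
```

20 N against the push at the red-mark angle: it's at the stop. I'll release it and check.

send_rows([
  {"dx":0,"dy":0.1,"dz":0,"yaw":-3,"gripper":0.1},
  {"dx":0,"dy":0.2,"dz":0,"yaw":-3,"gripper":0.1},
  {"dx":0,"dy":0.2,"dz":0,"yaw":-3,"gripper":0.5},
  {"dx":0,"dy":0.2,"dz":0,"yaw":-3,"gripper":0.5},
  {"dx":0,"dy":0.2,"dz":0,"yaw":-3,"gripper":0.5},
], force=60)

```text
clock: 39.9
tcp_pos: [0.4357, 0.0223, 0.1304]
orientation: [-3.127, 0.298, -0.001]
contact_force: [-0.2, -0.3, -0.2]
grip_width: 0.0427
gripper_force: 0.0
```

send_rows([
  {"dx":0,"dy":0,"dz":-3,"yaw":0,"gripper":0.5},
  {"dx":0,"dy":0,"dz":-7,"yaw":0,"gripper":0.5},
  {"dx":0,"dy":0,"dz":-12,"yaw":0,"gripper":0.5},
  {"dx":0,"dy":0,"dz":-14,"yaw":0,"gripper":0.5},
  {"dx":0,"dy":0,"dz":-14,"yaw":0,"gripper":0.5},
])

```text
clock: 40.52
tcp_pos: [0.4361, 0.0233, 0.2713]
orientation: [-3.121, 0.294, -0.003]
contact_force: [0.3, 0.1, -0.2]
grip_width: 0.0424
gripper_force: 0.0
```

```bash
python3 - <<'E'
from meas import *
go(.5,.2,.27)
f=grab('scene','s11'); g=grab('top','t11'); 
for h in (f,g):
    P=cloud(h);z=P[...,2];ok=h['depth']>0; H,S,V=hsv(h)
    q=P[ok&(z>.13)&(z<.15)&(np.hypot(P[...,0]-.53,P[...,1])<.085)]; c=circ(q); 
    k=P[ok&(V<60)&(z>.1)&(z<.15)&(np.hypot(P[...,0]-.432,P[...,1]-.017)<.035)]; d=np.hypot(*(k[:,:2]-c[:2]).T); k=k[d>.084]
    print(len(q),c,np.median(q[:,2]),len(k), k.mean(0) if len(k) else 0, np.degrees(np.arctan2(*(k[:,:2].mean(0)-c[:2])[::-1])) if len(k) else 0)
cv2.imwrite('pics/c10.png',np.hstack([cv2.resize(f['color'][180:330,200:400],(400,300),interpolation=cv2.INTER_CUBIC),cv2.resize(g['color'][190:290,150:283],(400,300))])[...,::-1])
E
```

```text
d [  2.98 -18.55   0.26] yaw 0 cur psi -100.7 tilt [ 0.002  0.007 -1.   ] tcp [0.4361 0.0233 0.2713] j7 -1.7 t 40.525 F [ 0.3  0.1 -0.2] M [-0.02 -0.03 -0.02] w 0.0424
462 [0.5286 0.0064 0.075 ] 0.13657992067192604 147 [0.4256 0.0267 0.1213] 168.82420648589755
327 [0.5284 0.0009 0.075 ] 0.13977076899957647 0 0 0
```

View pics/c10.png

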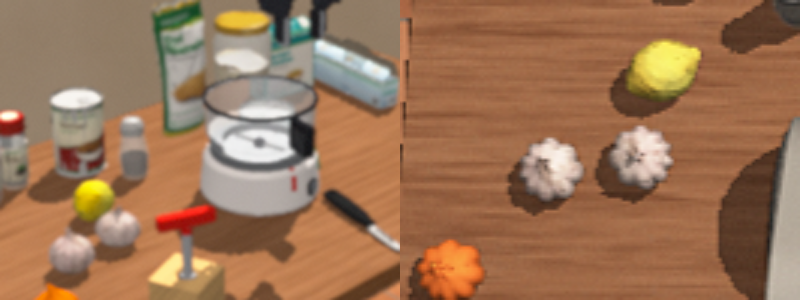

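The bowl sits locked: rim at 0.14 m, handle over the red mark at crop (300,140), heading about 169°. The key is in its stand. Garlics are at (552,168) and (640,157), lemon at (663,68), no lime. I'll measure the produce now.

```bash
cat >> meas.py <<'E'
def prod(tag):
    g=grab('top',tag); f=grab('scene',tag+'s')
    for nm,h in (('top',g),('scene',f)):
        H,S,V=hsv(h); P=cloud(h); ok=(h['depth']>0)&(P[...,2]>.006)&(P[...,2]<.075)&(P[...,0]>.42)&(P[...,0]<.7)&(P[...,1]>.12)&(P[...,1]<.36)
        for col,m in (('yellow',(H>22)&(H<36)&(S>110)),('garlic',(S<75)&(V>90)),('green',(H>38)&(H<80)&(S>90))):
            m=(ok&m).astype(np.uint8); m=cv2.morphologyEx(m,cv2.MORPH_CLOSE,np.ones((3,3)))
            for c in cv2.findContours(m,cv2.RETR_EXTERNAL,cv2.CHAIN_APPROX_NONE)[0]:
                if cv2.contourArea(c)<90: continue
                k=np.zeros_like(m); cv2.drawContours(k,[c],-1,1,-1); q=P[(k>0)&ok]
                w=np.array([plane(h,*p[0],.025)[:2]*1000 for p in c],np.float32); r=cv2.minAreaRect(w); mm=cv2.moments(w.reshape(-1,1,2))
                ct=(mm['m10']/mm['m00'],mm['m01']/mm['m00']); e=cv2.fitEllipse(w)
                print(nm,col,'silh centroid@25mm',np.round(ct,1),'ell',np.round(e[1],1),'ang(minor)',round(e[2],1),'cloud top',np.round(q[q[:,2]>np.percentile(q[:,2],96)].mean(0)*1000,1))
E
python3 -c "
from meas import *
prod('p1')"
```

```text
top yellow silh centroid@25mm [616.6 221.1] ell [49.  62.1] ang(minor) 24.4 cloud top [615.1 220.   52.5]
top garlic silh centroid@25mm [527.1 314.7] ell [49.4 51.7] ang(minor) 118.4 cloud top [528.1 314.7  51.9]
top garlic silh centroid@25mm [539.2 236.9] ell [48.2 51.8] ang(minor) 130.3 cloud top [536.3 236.4  51.4]
scene yellow silh centroid@25mm [618.8 222.9] ell [ 49.5 102.4] ang(minor) 55.2 cloud top [611.6 228.6  50. ]
scene garlic silh centroid@25mm [523.3 320.9] ell [49.2 88. ] ang(minor) 60.0 cloud top [525.4 320.7  47.8]
scene garlic silh centroid@25mm [535.1 243.9] ell [51.5 85.1] ang(minor) 57.9 cloud top [534.  244.5  46.8]
scene garlic silh centroid@25mm [700.  105.8] ell [ 16.7 169.6] ang(minor) 55.8 cloud top [678.9 125.   72.7]
```

```bash
python3 -c "
from meas import *
go(.616,.2215,.16,24.4)"
```

```text
d [ 14.04 -23.08  10.88] yaw -125.4 cur psi -101.0 tilt [-0.002 -0.002 -1.   ] tcp [0.4344 0.0219 0.2694] j7 -1.7 t 40.725 F [-0.6 -1.   0.5] M [-0.03  0.04 -0.01] w 0.0429
```

send_rows([
  {"dx":14,"dy":-23,"dz":0,"yaw":-50,"gripper":0.9},
  {"dx":14,"dy":-23,"dz":0,"yaw":-50,"gripper":0.9},
  {"dx":14,"dy":-23,"dz":0,"yaw":-50,"gripper":0.9},
  {"dx":14,"dy":-23,"dz":0,"yaw":-50,"gripper":0.9},
  {"dx":14,"dy":-23,"dz":0,"yaw":-50,"gripper":0.9},
])

```text
clock: 41.35
tcp_pos: [0.6174, 0.2231, 0.2659]
orientation: [2.956, 1.06, -0.009]
contact_force: [0.1, 0.1, 0.5]
grip_width: 0.0766
gripper_force: 0.0
```

send_rows([
  {"dx":0,"dy":0,"dz":4,"yaw":-50,"gripper":0.9},
  {"dx":0,"dy":0,"dz":8,"yaw":-50,"gripper":0.9},
  {"dx":0,"dy":0,"dz":11,"yaw":-50,"gripper":0.9},
  {"dx":0,"dy":0,"dz":11,"yaw":-50,"gripper":0.9},
  {"dx":0,"dy":0,"dz":11,"yaw":-50,"gripper":0.9},
])

```text
clock: 41.98
tcp_pos: [0.6154, 0.2194, 0.156]
orientation: [-2.235, -2.205, 0.01]
contact_force: [-0.3, -0.5, 0.6]
grip_width: 0.0766
gripper_force: 0.0
```

send_rows([
  {"dx":0,"dy":0,"dz":0,"yaw":-25,"gripper":0.9},
  {"dx":0,"dy":0,"dz":0,"yaw":-25,"gripper":0.9},
  {"dx":0,"dy":0,"dz":0,"yaw":-25,"gripper":0.9},
])

```text
clock: 42.35
tcp_pos: [0.6156, 0.2196, 0.1565]
orientation: [-1.706, -2.634, 0.008]
contact_force: [-0.5, -0.8, -0.1]
grip_width: 0.0768
gripper_force: 0.0
```

```bash
python3 -c "
from meas import *
go(.616,.2215,.028,24.4)"
```

```text
d [ 0.15  0.2  12.85] yaw -0.2 cur psi 24.2 tilt [-0.005 -0.002 -1.   ] tcp [0.6156 0.2196 0.1565] j7 0.2 t 42.35 F [-0.5 -0.8 -0.1] M [-0.05 -0.01  0.01] w 0.0768
```

send_rows([
  {"dx":0.1,"dy":0.1,"dz":4,"yaw":0,"gripper":0.9},
  {"dx":0.1,"dy":0.1,"dz":8,"yaw":0,"gripper":0.9},
  {"dx":0.1,"dy":0.1,"dz":11,"yaw":0,"gripper":0.9},
  {"dx":0.1,"dy":0.1,"dz":12.8,"yaw":0,"gripper":0.9},
  {"dx":0.1,"dy":0.1,"dz":12.8,"yaw":0,"gripper":0.9},
])

```text
clock: 42.98
tcp_pos: [0.6155, 0.2213, 0.0294]
orientation: [-1.71, -2.633, 0.007]
contact_force: [-0.1, 0.2, 0.2]
grip_width: 0.0768
gripper_force: 0.0
```

send_rows([
  {"dx":0,"dy":0,"dz":0,"yaw":0,"gripper":0.4},
  {"dx":0,"dy":0,"dz":0,"yaw":0,"gripper":0.4},
  {"dx":0,"dy":0,"dz":0,"yaw":0,"gripper":0.4},
  {"dx":0,"dy":0,"dz":0,"yaw":0,"gripper":0.4},
], force=25)

```text
clock: 43.48
tcp_pos: [0.6177, 0.2227, 0.0336]
orientation: [1.709, 2.634, 0.003]
contact_force: [-0.1, -0.9, 6.7]
grip_width: 0.0511
gripper_force: 26.5
```

send_rows([
  {"dx":0,"dy":0,"dz":-4,"yaw":0,"gripper":0.4},
  {"dx":0,"dy":0,"dz":-9,"yaw":0,"gripper":0.4},
  {"dx":0,"dy":0,"dz":-14,"yaw":0,"gripper":0.4},
  {"dx":0,"dy":0,"dz":-18,"yaw":0,"gripper":0.4},
  {"dx":0,"dy":0,"dz":-18,"yaw":0,"gripper":0.4},
])

```text
clock: 44.1
tcp_pos: [0.6186, 0.2233, 0.2162]
orientation: [1.708, 2.633, 0.01]
contact_force: [0.8, 0.2, -0.6]
grip_width: 0.0509
gripper_force: 26.7
```

```bash
python3 -c "
from meas import *
go(.5405,.020,.21,-30)"
```

```text
d [-15.38 -15.42   0.51] yaw 54.1 cur psi 24.1 tilt [ 0.006  0.003 -1.   ] tcp [0.6186 0.2233 0.2162] j7 0.17 t 44.1 F [ 0.8  0.2 -0.6] M [-0.05  0.03 -0.03] w 0.0509
```

send_rows([
  {"dx":-3,"dy":-3,"dz":0,"yaw":10,"gripper":0.4},
  {"dx":-6.5,"dy":-6.5,"dz":0,"yaw":20,"gripper":0.4},
  {"dx":-10,"dy":-10,"dz":0,"yaw":30,"gripper":0.4},
  {"dx":-13,"dy":-13,"dz":0,"yaw":40,"gripper":0.4},
  {"dx":-15.4,"dy":-15.4,"dz":0,"yaw":50,"gripper":0.4},
])

```text
clock: 44.72
tcp_pos: [0.5371, 0.0176, 0.2112]
orientation: [-2.668, -1.657, 0.003]
contact_force: [0.1, 0.6, -0.4]
grip_width: 0.0508
gripper_force: 26.7
```

send_rows([
  {"dx":0,"dy":0,"dz":0,"yaw":4,"gripper":0.4},
  {"dx":0,"dy":0,"dz":0,"yaw":4,"gripper":0.4},
])

```text
clock: 44.98
tcp_pos: [0.5381, 0.0193, 0.2113]
orientation: [-2.719, -1.573, 0.003]
contact_force: [0.2, 1.3, -1.0]
grip_width: 0.0508
gripper_force: 26.7
```

```bash
python3 -c "
from meas import *
go(.5405,.020,.125,-30)"
```

```text
d [0.19 0.19 8.63] yaw 0.1 cur psi -29.9 tilt [-0.002 -0.    -1.   ] tcp [0.5381 0.0193 0.2113] j7 -0.39 t 44.975 F [ 0.2  1.3 -1. ] M [-0.02  0.03  0.04] w 0.0508
```

send_rows([
  {"dx":0,"dy":0,"dz":3,"yaw":0,"gripper":0.4},
  {"dx":0,"dy":0,"dz":6,"yaw":0,"gripper":0.4},
  {"dx":0,"dy":0,"dz":8.3,"yaw":0,"gripper":0.4},
  {"dx":0,"dy":0,"dz":8.3,"yaw":0,"gripper":0.4},
])

```text
clock: 45.48
tcp_pos: [0.5374, 0.0198, 0.1274]
orientation: [-2.717, -1.575, 0.007]
contact_force: [0.2, -0.1, -0.3]
grip_width: 0.0507
gripper_force: 26.7
```

send_rows([
  {"dx":0,"dy":0,"dz":0,"yaw":0,"gripper":0.72},
  {"dx":0,"dy":0,"dz":0,"yaw":0,"gripper":0.72},
  {"dx":0,"dy":0,"dz":0,"yaw":0,"gripper":0.72},
  {"dx":0,"dy":0,"dz":-4,"yaw":0,"gripper":0.72},
  {"dx":0,"dy":0,"dz":-9,"yaw":0,"gripper":0.72},
])

```text
clock: 46.1
tcp_pos: [0.5383, 0.0192, 0.22]
orientation: [-2.72, -1.572, 0.003]
contact_force: [0.0, 0.8, 0.4]
grip_width: 0.0617
gripper_force: 0.0
```

```bash
python3 -c "
from meas import *
prod('p2'); go(.539,.237,.2,10)"
```

```text
top garlic silh centroid@25mm [527.2 314.7] ell [49.2 51.7] ang(minor) 122.7 cloud top [527.3 314.3  51.7]
top garlic silh centroid@25mm [539.2 236.9] ell [48.2 52.2] ang(minor) 126.0 cloud top [536.7 236.6  51.4]
scene garlic silh centroid@25mm [522.8 321.1] ell [49.6 85.1] ang(minor) 59.9 cloud top [524.9 322.9  47.1]
scene garlic silh centroid@25mm [534.2 243.9] ell [49.9 85.7] ang(minor) 56.9 cloud top [536.2 244.7  46.2]
scene garlic silh centroid@25mm [699.7 105.5] ell [ 17.3 169.7] ang(minor) 55.9 cloud top [677.  124.3  73.7]
d [ 18.73 -11.18   2.49] yaw -40.0 cur psi -30.0 tilt [ 0.009  0.002 -1.   ] tcp [0.5421 0.0189 0.2244] j7 -0.39 t 46.2 F [ 0.9 -0.2 -0.7] M [ 0.02 -0.04 -0.02] w 0.0615
```

Lemon released in the bowl (gone from the table). Now garlic B.

send_rows([
  {"dx":18.7,"dy":-11.2,"dz":0,"yaw":-40,"gripper":1.0},
  {"dx":18.7,"dy":-11.2,"dz":0,"yaw":-40,"gripper":1.0},
  {"dx":18.7,"dy":-11.2,"dz":0,"yaw":-40,"gripper":1.0},
  {"dx":18.7,"dy":-11.2,"dz":0,"yaw":-40,"gripper":1.0},
  {"dx":18.7,"dy":-11.2,"dz":4,"yaw":-40,"gripper":1.0},
])

```text
clock: 46.82
tcp_pos: [0.5366, 0.2423, 0.1811]
orientation: [2.009, 2.415, 0.012]
contact_force: [-0.1, 0.1, -0.2]
grip_width: 0.086
gripper_force: 0.0
```

send_rows([
  {"dx":0,"dy":0,"dz":3,"yaw":0,"gripper":1.0},
  {"dx":0,"dy":0,"dz":3,"yaw":0,"gripper":1.0},
  {"dx":0,"dy":0,"dz":3,"yaw":0,"gripper":1.0},
])

```text
clock: 47.2
tcp_pos: [0.5359, 0.2372, 0.1503]
orientation: [2.018, 2.407, 0.002]
contact_force: [0.3, -0.3, 0.8]
grip_width: 0.0854
gripper_force: 0.0
```

```bash
python3 -c "
from meas import *
go(.539,.237,.029,10)"
```

```text
d [-0.08  0.29 12.13] yaw 0.0 cur psi 10.0 tilt [ 0.001  0.001 -1.   ] tcp [0.5359 0.2372 0.1503] j7 -0.1 t 47.2 F [ 0.3 -0.3  0.8] M [-0.04 -0.05  0.06] w 0.0854
```

send_rows([
  {"dx":0,"dy":0.2,"dz":4,"yaw":0,"gripper":1.0},
  {"dx":0,"dy":0.2,"dz":8,"yaw":0,"gripper":1.0},
  {"dx":0,"dy":0.2,"dz":11,"yaw":0,"gripper":1.0},
  {"dx":0,"dy":0.2,"dz":12.1,"yaw":0,"gripper":1.0},
  {"dx":0,"dy":0.2,"dz":12.1,"yaw":0,"gripper":1.0},
])

```text
clock: 47.82
tcp_pos: [0.5378, 0.2377, 0.0291]
orientation: [2.018, 2.407, 0.001]
contact_force: [-0.1, 0.2, 0.7]
grip_width: 0.0851
gripper_force: 0.0
```

send_rows([
  {"dx":0,"dy":0,"dz":0,"yaw":0,"gripper":0.4},
  {"dx":0,"dy":0,"dz":0,"yaw":0,"gripper":0.4},
  {"dx":0,"dy":0,"dz":0,"yaw":0,"gripper":0.4},
  {"dx":0,"dy":0,"dz":0,"yaw":0,"gripper":0.4},
])

```text
clock: 48.32
tcp_pos: [0.5383, 0.238, 0.0301]
orientation: [2.018, 2.407, 0.004]
contact_force: [-1.3, -0.6, 7.5]
grip_width: 0.0545
gripper_force: 25.0
```

send_rows([
  {"dx":0,"dy":0,"dz":-4,"yaw":0,"gripper":0.4},
  {"dx":0,"dy":0,"dz":-9,"yaw":0,"gripper":0.4},
  {"dx":0,"dy":0,"dz":-14,"yaw":0,"gripper":0.4},
  {"dx":0,"dy":0,"dz":-18,"yaw":0,"gripper":0.4},
  {"dx":0,"dy":0,"dz":-18,"yaw":0,"gripper":0.4},
])

```text
clock: 48.95
tcp_pos: [0.5392, 0.2383, 0.2125]
orientation: [2.017, 2.406, 0.012]
contact_force: [0.1, -0.5, -0.4]
grip_width: 0.0542
gripper_force: 26.6
```

```bash
python3 - <<'E'
from meas import *
go(.5295,-.025,.21,10)
g=grab('top','t12'); P=cloud(g); H,S,V=hsv(g); m=(g['depth']>0)&(H>22)&(H<36)&(S>110)&(np.hypot(P[...,0]-.53,P[...,1])<.075); print(m.sum(),P[m].mean(0),P[m].max(0))
E
```

```text
d [-25.75  -5.55   0.12] yaw 0.0 cur psi 10.0 tilt [ 0.006  0.004 -1.   ] tcp [0.5392 0.2383 0.2125] j7 -0.13 t 48.95 F [ 0.1 -0.5 -0.4] M [-0.01 -0.03  0.02] w 0.0542
375 [0.557  0.0081 0.1115] [0.5821 0.0415 0.124 ]
```

send_rows([
  {"dx":-4,"dy":-1,"dz":0,"yaw":10,"gripper":0.4},
  {"dx":-9,"dy":-2.2,"dz":0,"yaw":20,"gripper":0.4},
  {"dx":-14,"dy":-3.4,"dz":0,"yaw":30,"gripper":0.4},
  {"dx":-19,"dy":-4.6,"dz":0,"yaw":40,"gripper":0.4},
  {"dx":-24,"dy":-6,"dz":0,"yaw":50,"gripper":0.4},
])

```text
clock: 49.62
tcp_pos: [0.5189, -0.0108, 0.2073]
orientation: [-2.85, -1.321, 0.003]
contact_force: [0.8, -0.7, 0.6]
grip_width: 0.0546
gripper_force: 26.6
```

send_rows([
  {"dx":0,"dy":0,"dz":0,"yaw":3,"gripper":0.4},
  {"dx":0,"dy":0,"dz":0,"yaw":3,"gripper":0.4},
  {"dx":0,"dy":0,"dz":0,"yaw":3,"gripper":0.4},
])

```text
clock: 50.0
tcp_pos: [0.5197, -0.0084, 0.2077]
orientation: [-2.878, -1.258, 0.002]
contact_force: [-0.2, -0.3, -0.4]
grip_width: 0.0545
gripper_force: 26.6
```

```bash
python3 -c "
from meas import *
go(.508,-.022,.14,-43)"
```

```text
d [-1.79  0.07  6.77] yaw 0.2 cur psi -42.8 tilt [-0.001 -0.    -1.   ] tcp [ 0.5197 -0.0084  0.2077] j7 -0.53 t 50.0 F [-0.2 -0.3 -0.4] M [-0.03  0.01 -0.01] w 0.0545
```

send_rows([
  {"dx":-1.8,"dy":0.1,"dz":0,"yaw":0,"gripper":0.4},
  {"dx":-1.8,"dy":0.1,"dz":2,"yaw":0,"gripper":0.4},
  {"dx":-1.8,"dy":0.1,"dz":5,"yaw":0,"gripper":0.4},
  {"dx":-1.8,"dy":0.1,"dz":6.8,"yaw":0,"gripper":0.4},
  {"dx":-1.8,"dy":0.1,"dz":6.8,"yaw":0,"gripper":0.4},
])

```text
clock: 50.62
tcp_pos: [0.5074, -0.0235, 0.1394]
orientation: [-2.88, -1.254, 0.004]
contact_force: [0.7, 0.5, 0.3]
grip_width: 0.0544
gripper_force: 26.6
```

send_rows([
  {"dx":0,"dy":0,"dz":0,"yaw":0,"gripper":0.76},
  {"dx":0,"dy":0,"dz":0,"yaw":0,"gripper":0.76},
  {"dx":0,"dy":0,"dz":0,"yaw":0,"gripper":0.76},
  {"dx":0,"dy":0,"dz":-4,"yaw":0,"gripper":0.76},
  {"dx":0,"dy":0,"dz":-9,"yaw":0,"gripper":0.76},
])

```text
clock: 51.25
tcp_pos: [0.5079, -0.0231, 0.2309]
orientation: [-2.88, -1.254, 0.003]
contact_force: [1.5, 1.0, 1.1]
grip_width: 0.0651
gripper_force: 0.0
```

```bash
python3 -c "
from meas import *
prod('p3'); go(.527,.315,.2,10)"
```

```text
top garlic silh centroid@25mm [527.2 314.8] ell [49.  51.8] ang(minor) 119.7 cloud top [528.2 315.8  52.1]
scene garlic silh centroid@25mm [523.1 321.3] ell [49.  85.4] ang(minor) 59.7 cloud top [523.7 320.1  47. ]
scene garlic silh centroid@25mm [700.3 105.2] ell [ 16.9 172.7] ang(minor) 55.2 cloud top [675.7 122.5  73.4]
d [ 25.82 -21.96   3.57] yaw -53.0 cur psi -43.0 tilt [ 0.008  0.002 -1.   ] tcp [ 0.5114 -0.0237  0.235 ] j7 -0.54 t 51.35 F [ 0.3 -0.1  0.3] M [ 0.02 -0.01 -0.02] w 0.0653
```

send_rows([
  {"dx":25.8,"dy":-22,"dz":0,"yaw":-50,"gripper":1.0},
  {"dx":25.8,"dy":-22,"dz":0,"yaw":-50,"gripper":1.0},
  {"dx":25.8,"dy":-22,"dz":0,"yaw":-50,"gripper":1.0},
  {"dx":25.8,"dy":-22,"dz":0,"yaw":-50,"gripper":1.0},
  {"dx":25.8,"dy":-22,"dz":0,"yaw":-50,"gripper":1.0},
])

```text
clock: 51.98
tcp_pos: [0.5217, 0.2911, 0.2302]
orientation: [-2.074, -2.359, -0.0]
contact_force: [0.6, -0.3, 0.6]
grip_width: 0.0855
gripper_force: 0.0
```

send_rows([
  {"dx":0,"dy":0,"dz":0,"yaw":0,"gripper":1.0},
  {"dx":0,"dy":0,"dz":0,"yaw":0,"gripper":1.0},
  {"dx":0,"dy":0,"dz":0,"yaw":0,"gripper":1.0},
])

```text
clock: 52.35
tcp_pos: [0.5223, 0.2871, 0.2302]
orientation: [2.084, 2.351, -0.001]
contact_force: [1.3, -0.6, -0.1]
grip_width: 0.0853
gripper_force: 0.0
```

```bash
python3 -c "
from meas import *
go(.527,.315,.12,10)"
```

```text
d [ 2.72  0.81 11.02] yaw -3.1 cur psi 6.9 tilt [-0.    -0.001 -1.   ] tcp [0.5223 0.2871 0.2302] j7 -0.27 t 52.35 F [ 1.3 -0.6 -0.1] M [ 0.02  0.01 -0.06] w 0.0853
```

send_rows([
  {"dx":2.7,"dy":0.8,"dz":0,"yaw":-3,"gripper":1.0},
  {"dx":2.7,"dy":0.8,"dz":5,"yaw":-3,"gripper":1.0},
  {"dx":2.7,"dy":0.8,"dz":10,"yaw":-3,"gripper":1.0},
  {"dx":2.7,"dy":0.8,"dz":10,"yaw":-3,"gripper":1.0},
  {"dx":2.7,"dy":0.8,"dz":10,"yaw":-3,"gripper":1.0},
])

```text
clock: 52.98
tcp_pos: [0.528, 0.3163, 0.1321]
orientation: [2.02, 2.405, 0.003]
contact_force: [-0.8, 0.7, 0.6]
grip_width: 0.0853
gripper_force: 0.0
```

```bash
python3 -c "
from meas import *
go(.527,.315,.029,10); f=grab('scene'); P=cloud(f); H,S,V=hsv(f)
m=(f['depth']>0)&(S<75)&(V>90)&(P[...,2]>.006)&(P[...,2]<.07)&(np.hypot(P[...,0]-.527,P[...,1]-.31)<.07); print(m.sum(),P[m].mean(0))
p=cloud(pickle.load(open('p3s.pkl','rb'))); print('p3',p[m].mean(0))"
```

```text
d [-0.12 -0.14 10.31] yaw -0.0 cur psi 10.0 tilt [ 0.002  0.001 -1.   ] tcp [0.528  0.3163 0.1321] j7 -0.2 t 52.975 F [-0.8  0.7  0.6] M [ 0.06  0.03 -0.04] w 0.0853
318 [0.5146 0.3264 0.0302]
p3 [0.5115 0.3284 0.0324]
```

Not moved. I'll go down and grip.

send_rows([
  {"dx":0,"dy":0,"dz":4,"yaw":0,"gripper":1.0},
  {"dx":0,"dy":0,"dz":7,"yaw":0,"gripper":1.0},
  {"dx":0,"dy":0,"dz":9.5,"yaw":0,"gripper":1.0},
  {"dx":0,"dy":0,"dz":10.3,"yaw":0,"gripper":1.0},
  {"dx":0,"dy":0,"dz":10.3,"yaw":0,"gripper":1.0},
])

```text
clock: 53.65
tcp_pos: [0.5275, 0.3172, 0.0286]
orientation: [2.018, 2.407, 0.003]
contact_force: [0.4, -0.5, -0.9]
grip_width: 0.0856
gripper_force: 0.0
```

send_rows([
  {"dx":0,"dy":0,"dz":0,"yaw":0,"gripper":0.4},
  {"dx":0,"dy":0,"dz":0,"yaw":0,"gripper":0.4},
  {"dx":0,"dy":0,"dz":0,"yaw":0,"gripper":0.4},
  {"dx":0,"dy":0,"dz":0,"yaw":0,"gripper":0.4},
])

```text
clock: 54.15
tcp_pos: [0.5273, 0.3173, 0.0288]
orientation: [2.018, 2.408, 0.003]
contact_force: [-0.7, -1.0, 6.8]
grip_width: 0.0537
gripper_force: 25.1
```

send_rows([
  {"dx":0,"dy":0,"dz":-4,"yaw":0,"gripper":0.4},
  {"dx":0,"dy":0,"dz":-9,"yaw":0,"gripper":0.4},
  {"dx":0,"dy":0,"dz":-14,"yaw":0,"gripper":0.4},
  {"dx":0,"dy":0,"dz":-19,"yaw":0,"gripper":0.4},
  {"dx":0,"dy":0,"dz":-19,"yaw":0,"gripper":0.4},
])

```text
clock: 54.78
tcp_pos: [0.5291, 0.3179, 0.2223]
orientation: [2.018, 2.406, 0.014]
contact_force: [-0.1, -1.1, -0.2]
grip_width: 0.0536
gripper_force: 26.6
```

```bash
python3 - <<'E'
from meas import *
go(.512,.03,.215,40)
g=grab('top','t13'); P=cloud(g); H,S,V=hsv(g)
cv2.imwrite('pics/c11.png',np.hstack([cv2.resize(g['color'][200:300,270:370],(400,400))])[...,::-1])
m=(g['depth']>0)&(H>22)&(H<36)&(S>110)&(np.hypot(P[...,0]-.53,P[...,1])<.075); print(m.sum(),P[m].mean(0),P[m].max(0))
E
```

```text
d [-28.05  -6.71   0.55] yaw -30.0 cur psi 10.0 tilt [ 0.007  0.006 -1.   ] tcp [0.5291 0.3179 0.2223] j7 -0.24 t 54.775 F [-0.1 -1.1 -0.2] M [ 0.02  0.03 -0.01] w 0.0536
380 [0.5571 0.0087 0.1114] [0.5814 0.0415 0.1217]
```

View pics/c11.png

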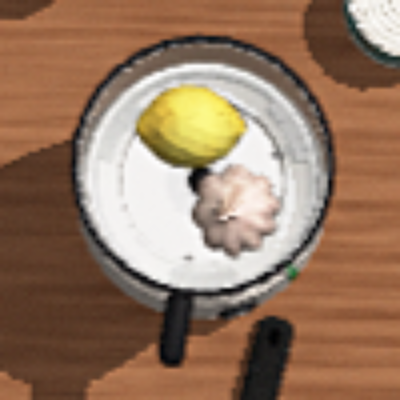

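The picture shows the lemon (190,125) and a garlic (235,210) in the bowl; free space lies at about (150,215). I'll put the last garlic there.

send_rows([
  {"dx":-5,"dy":-1.2,"dz":0,"yaw":-5,"gripper":0.4},
  {"dx":-10.5,"dy":-2.5,"dz":0,"yaw":-11,"gripper":0.4},
  {"dx":-16,"dy":-4,"dz":0,"yaw":-17,"gripper":0.4},
  {"dx":-21.5,"dy":-5.5,"dz":0,"yaw":-23,"gripper":0.4},
  {"dx":-27,"dy":-7,"dz":0,"yaw":-26,"gripper":0.4},
])

```text
clock: 55.45
tcp_pos: [0.5036, 0.037, 0.2163]
orientation: [-1.42, -2.8, 0.002]
contact_force: [0.9, -0.2, 0.5]
grip_width: 0.0534
gripper_force: 26.6
```

send_rows([
  {"dx":0,"dy":0,"dz":0,"yaw":0,"gripper":0.4},
  {"dx":0,"dy":0,"dz":0,"yaw":0,"gripper":0.4},
  {"dx":0,"dy":0,"dz":0,"yaw":0,"gripper":0.4},
])

```text
clock: 55.82
tcp_pos: [0.5048, 0.0404, 0.2168]
orientation: [-1.421, -2.801, 0.001]
contact_force: [-0.5, -0.1, 0.3]
grip_width: 0.0535
gripper_force: 26.6
```

```bash
python3 -c "
from meas import *
go(.508,.030,.145,36)"
```

```text
d [-1.03 -0.35  7.18] yaw 0.2 cur psi 36.2 tilt [-0.001 -0.    -1.   ] tcp [0.5048 0.0404 0.2168] j7 0.59 t 55.825 F [-0.5 -0.1  0.3] M [-0.03 -0.03  0.02] w 0.0535
```

send_rows([
  {"dx":-1,"dy":-0.3,"dz":0,"yaw":0,"gripper":0.4},
  {"dx":-1,"dy":-0.3,"dz":2,"yaw":0,"gripper":0.4},
  {"dx":-1,"dy":-0.3,"dz":5,"yaw":0,"gripper":0.4},
  {"dx":-1,"dy":-0.3,"dz":7.2,"yaw":0,"gripper":0.4},
  {"dx":-1,"dy":-0.3,"dz":7.2,"yaw":0,"gripper":0.4},
])

```text
clock: 56.45
tcp_pos: [0.5075, 0.0287, 0.144]
orientation: [-1.423, -2.798, 0.004]
contact_force: [0.2, -0.1, -0.3]
grip_width: 0.0535
gripper_force: 26.6
```

send_rows([
  {"dx":0,"dy":0,"dz":0,"yaw":0,"gripper":0.76},
  {"dx":0,"dy":0,"dz":0,"yaw":0,"gripper":0.76},
  {"dx":0,"dy":0,"dz":0,"yaw":0,"gripper":0.76},
  {"dx":0,"dy":0,"dz":-4,"yaw":0,"gripper":0.76},
  {"dx":0,"dy":0,"dz":-9,"yaw":0,"gripper":0.76},
])

```text
clock: 57.08
tcp_pos: [0.5077, 0.0288, 0.236]
orientation: [-1.424, -2.799, 0.002]
contact_force: [1.6, 0.4, 0.1]
grip_width: 0.065
gripper_force: 0.0
```

send_rows([
  {"dx":20,"dy":0,"dz":-9,"yaw":0,"gripper":0.76},
  {"dx":20,"dy":0,"dz":-9,"yaw":0,"gripper":0.76},
  {"dx":20,"dy":0,"dz":-9,"yaw":0,"gripper":0.76},
  {"dx":20,"dy":0,"dz":-9,"yaw":0,"gripper":0.76},
  {"dx":20,"dy":0,"dz":-9,"yaw":0,"gripper":0.76},
])

```text
clock: 57.7
tcp_pos: [0.3899, 0.1927, 0.3267]
orientation: [1.418, 2.803, 0.005]
contact_force: [-0.0, -0.5, -0.4]
grip_width: 0.0649
gripper_force: 0.0
```

```bash
python3 - <<'E'
from meas import *
go(.5,.2,.27)
f=grab('scene','s14'); g=grab('top','t14')
cv2.imwrite('pics/c12.png',np.hstack([cv2.resize(f['color'][180:330,200:400],(400,300),interpolation=cv2.INTER_CUBIC),cv2.resize(g['color'][200:300,265:398],(400,300))])[...,::-1])
E
```

```text
d [-5.94  9.28  5.7 ] yaw 0 cur psi 36.3 tilt [ 0.002  0.003 -1.   ] tcp [0.3899 0.1927 0.3267] j7 0.03 t 57.7 F [-0.  -0.5 -0.4] M [-0.08 -0.04 -0.01] w 0.0649
```

View pics/c12.png

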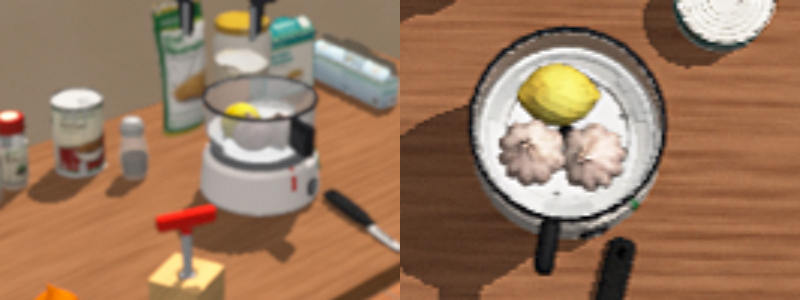

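Lemon (560,93) and both garlics (532,153),(597,157) lie in the bowl. The handle is over the red mark, the key is in its stand, and the bystanders are where they were. Handing in.

```bash
python3 -c "
from h import *
print(workorder.hand_in())"
```

```text
the job is handed in; nothing more can be done
None
```

The job is handed in, with no verdict returned: by my torque readings the bolt is tight at its stop (the key slipped past the flats at least twice before a steady 0.35 N m). The key is back in its stand, the bowl is locked over the red mark, and the lemon and both garlics are in it (no lime was there).

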